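# Put the mixed-up toiletries into their own trays

## Task

On this donation packing table the jar, the square carton and the flat flask stand in each other's trays: move each into the tray whose well has its own outline (round, square, oblong), standing upright on the floor of the well, parking one of them on the empty spare pad on the way to make room. Set things down rather than dropping them, keep all three upright throughout, and do not shift the tape roll, the tumbler or the soap pack.

Things in the scene. Friction and masses are not known exactly. Their poses are not given: they have to be found in the camera images.
- jar_mid (a point): Round cream jar with a flat grey lid, white, 58 mm in diameter and 68 mm high, 0.11 to 0.23 kg, standing upright. The point is its centre, 34 mm above its underside; z is its upright axis.
- carton_mid (a point): Closed square paper carton, pale with a grey band, 50 x 50 mm and 66 mm high, 0.1 to 0.2 kg, standing upright. The point is its centre, 33 mm above its underside; x and y are square to its sides, z is its upright axis.
- flask_mid (a point): Flat white shampoo flask with a green cap: body 70 mm along its own x, 36 mm along its own y, 50 mm high, then a shoulder and a cap of 27 mm diameter up to 68 mm in all; 0.13 to 0.25 kg, standing upright. The point is on its axis, 34 mm above its underside (still on the body); z is its upright axis.
- round_well (a point): Cardboard tray, fixed to the table, 130 x 130 mm and 14 mm high, with a round well 88 mm in diameter sunk 10 mm into its top; the floor of the well is lined with darker board. The point is the centre of the well's floor, 4 mm above the table; z is up. At the start the flask stands in it.
- square_well (a point): Cardboard tray, fixed to the table, 130 x 130 mm and 14 mm high, with a square well 80 x 80 mm sunk 10 mm into its top; the floor of the well is lined with darker board. The point is the centre of the well's floor, 4 mm above the table; z is up; x and y are square to the well's sides. At the start the jar stands in it.
- oblong_well (a point): Cardboard tray, fixed to the table, 130 x 130 mm and 14 mm high, with an oblong well 98 mm along its own x and 64 mm along its own y sunk 10 mm into its top; the floor of the well is lined with darker board. The point is the centre of the well's floor, 4 mm above the table; z is up. At the start the carton stands in it.
- pad_top (a point): Spare pad: plain flat square of cardboard without a well, fixed to the table, 130 x 130 mm and 6 mm thick, empty at the start. The point is the centre of its top.
- tape_mid (a point): Bystander, loose: roll of pale tape lying flat, 90 mm in diameter, 25 mm high. The point is its centre, half-way up.
- tumbler_mid (a point): Bystander, loose: blue plastic tumbler, 66 mm in diameter at the rim, 75 mm high, standing upright. The point is its centre, half-way up.
- soap_mid (a point): Bystander, loose: pack of soap lying flat, 85 mm along its own x, 55 mm along its own y, 30 mm high, white with a yellow band. The point is its centre, half-way up.
There are look-alikes about, which are no part of the job. Leave any pink look-alike of the part that bears carton_mid alone.

How it is judged:
By the outcome, as a careful person would: the job done as asked, in the order asked, and still so for the second after the job is handed in, with the robot touching nothing.
It also fails if it takes over 120 s, if anything falls off the work surface, if the arm or the gripper's body presses on something with over 40 N, if the wrist force passes 120 N, or if a joint passes its speed limit or range.

## Robot

A 7-joint arm with a two-finger parallel gripper is mounted at the origin on the work surface. World frame = base frame: x ahead of the robot, y to its left, z up, the work surface at z = 0. Lengths are in m, angles in rad, forces in N, time in s.
With the tool pointing down it reaches from about 0.425 to 0.95 m from the base axis. Payload 4.7 kg.
Tool frame: the origin (TCP) lies midway between the tips of the shut fingers; the grasp point (between the pads) lies 19 mm behind it; y points along the fingers, z is the direction in which the jaws open and shut, and the axes are right-handed (so a half turn about y gives the same grasp; the last joint's range is limited). The gripper opens to 85 mm and grips with 20 to 120 N. Pads are 22 mm wide; open, the fingers measure 114 mm over their backs; the gripper's body (76 mm by 85 mm) begins 54 mm behind the grasp point. The pads swing forward as they close: fully open they stand 13 mm farther back than shut.
Start: joints at [1.209, 0.469, -0.049, 1.532, 0.024, 1.141, -0.082], TCP at [0.221, -0.638, 0.231] pointing down, gripper open.
Joint ranges: [-2.59, 2.59], [-0.33, 1.99], [-1.39, 1.29], [0.1, 2.45], [-1.04, 4.18], [0.21, 1.99], [-2.66, 2.66]. Speed limits (rad/s): [2.57, 2.57, 3.14, 3.14, 3.14, 3.14, 3.14].

## Interface

Orientations are given as [roll, pitch, yaw] about the fixed x, y, z axes, in that order (R = Rz(yaw) Ry(pitch) Rx(roll)).
In Python, from workcell import status, vision, job_done gives the robot as it stands. The module is installed in compiled form; this text tells all that it offers.
- The arm moves only by the tool step_arm, never from a script. Its argument "rows" is a list of rows, each an object with "fingers": the closure, from -1 (fully open) to 1 (shut); "dp": the shift along the tool's x, y, z scaled (see below), a list of three; "rot": the turn, a rotation vector about the tool's x, y, z scaled (see below), a list of three. In form: [{"fingers": fingers, "dp": [tx, ty, tz], "rot": [rx, ry, rz]}, ...]. A call has 1 to 5 rows; each row is the pose to reach, as a shift and turn from the pose commanded when the call began, along the tool's axes at that moment; what a row does not reach only later rows make up. The controller multiplies each number of a shift by 0.5 m and each number of a turn by 90 degrees. A row lasts 1/8 s, in which the tool goes at most 62.5 mm and 10.7 degrees, less where a joint would pass 70% of its speed; a pose out of reach is approached as far as the arm can. A call with a number of a shift or a turn outside -1 to 1 is refused whole. A call with a gripper value outside its range is refused whole. The fingers move at their own pace and stop on an object; "squeeze" is the grip in N (left out, the last holds). Time passes only in rows, so rows that repeat a pose let the fingers close. It gives the time, the measured TCP pose, the force and the opening at its end, in the units of the state.
- status.state(): the state, without advancing time (a new reading comes with each control period).
- vision.camera(name): name is "side" or "top"; returns the picture (384x512x3 uint8, red, green, blue); there is no depth.
- vision.camera_model(name): a dict with "mtx" (3x3 intrinsics, pixels), "distortion" ([k1, k2, p1, p2, k3] as OpenCV has them; the pictures are not rectified), "extrinsics" (4x4, takes a point from camera to world coordinates). Camera axes: x right, y up, looking along -z (the intrinsics and any distortion apply to the point x, -y, -z); pixel columns grow to the right and rows downward; lengths in m; the calibration is good to about 2 mm. A picture is of the moment at which its call begins. camera_model takes no time and is no camera call.
- job_done(): hands the job in, once; it reports no verdict.
The state is a dict: "time": time; "joint_pos": joint angles; "dq": joint speeds; "joint_torque": joint torques, N m; "tcp_pos": TCP position; "tcp_rot": TCP orientation; "wrist_force": force on the tool from outside, world axes, zero at the start; "moment": the same for the moment, N m; "grip_width": finger opening in m.
Only numpy, scipy, OpenCV 4.12 (cv2) and the standard library are available. Lean on these libraries where they do the work, as an engineer would, in place of code of your own. Each camera call takes 0.05 s, during which the arm holds its last target.

## Working session

There is one attempt and no reset: what is moved stays moved. The work goes in short steps, Python scripts to look and compute and a tool call to move; the robot and the scene stay as the last step left them, time stands still between calls to the robot, and variables do not carry over. Pictures are saved under pics/ and viewed, and the job is handed in when it is done.

Besides the shell and the picture viewer there is one more tool, called after "Emit:" as name([rows], argument=value, ...), one row to a line, values as JSON. step_arm: Moves the arm, as the interface text tells. Shifts and turns lie within -1 to 1; 1 stands for 0.5 m of shift or 90 degrees of turn. Its arguments: {"type":"object","properties":{"rows":{"type":"array"},"squeeze":{"type":"number"}},"required":["rows"]}

```bash
mkdir -p pics; ls; python3 - <<'E'
from workcell import status, vision
import cv2,numpy as np
s=status.state()
for k,v in s.items(): print(k,np.round(v,4))
for n in("side","top"):
    im=vision.camera(n); cv2.imwrite(f"pics/{n}0.png",im[:,:,::-1])
    m=vision.camera_model(n)
    print(n,m)
E
```

```text
pics
time 0.0
joint_pos [ 1.2091  0.4694 -0.0486  1.5337  0.0241  1.141  -0.0823]
dq [-0.0017  0.0003  0.0003  0.0007 -0.0002  0.0001 -0.0004]
joint_torque [ 3.00000e-04 -5.10295e+01 -4.67000e-02 -2.37709e+01  1.07000e-02
  7.60000e-03 -0.00000e+00]
tcp_pos [ 0.2203 -0.6374  0.2303]
tcp_rot [-1.5728e+00 -1.0000e-04 -2.8087e+00]
wrist_force [-0.348   0.7276  0.4882]
moment [-0.0644  0.0102 -0.0382]
grip_width 0.0852
side {'mtx': array([[413.41866901,   0.        , 257.96360506],
       [  0.        , 413.41866901, 193.6180947 ],
       [  0.        ,   0.        ,   1.        ]]), 'distortion': array([-0.09697495,  0.        ,  0.        ,  0.        ,  0.        ]), 'extrinsics': array([[ 0.99951086,  0.01869485, -0.02507087,  0.54153742],
       [-0.03060416,  0.74969385, -0.66107679, -0.81567249],
       [ 0.00643675,  0.6615207 ,  0.74989928,  0.99893265],
       [ 0.        ,  0.        ,  0.        ,  1.        ]])}
top {'mtx': array([[362.09088228,   0.        , 247.58581717],
       [  0.        , 362.09088228, 191.34855362],
       [  0.        ,   0.        ,   1.        ]]), 'distortion': array([-0.05919486,  0.        ,  0.        ,  0.        ,  0.        ]), 'extrinsics': array([[ 0.01766795,  0.98047813, -0.19583279,  0.40200622],
       [-0.99979141,  0.019332  ,  0.00658902,  0.01861062],
       [ 0.01024623,  0.19567552,  0.98061517,  0.90044564],
       [ 0.        ,  0.        ,  0.        ,  1.        ]])}
```

View pics/side0.png

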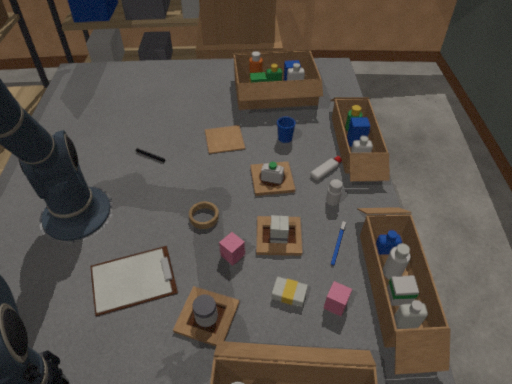

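View pics/top0.png

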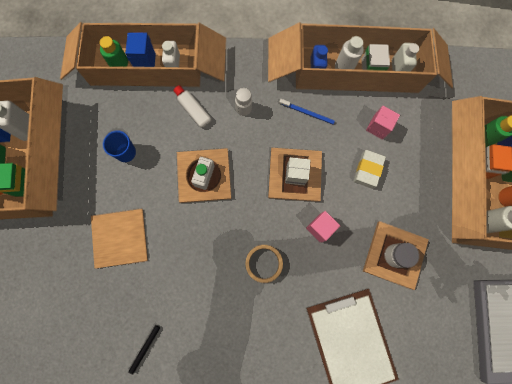

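The side view shows the flask tray at about (272,178), the carton tray at (279,235), the jar tray at (206,315) and the spare pad at (225,139). There are pink look-alikes at (232,249) and (338,298). Next I'll zoom in to measure them.

```bash
cat > h.py <<'E'
import numpy as np,cv2
from workcell import status, vision
F=np.diag([1.,-1,-1])
def cam(n):
    m=vision.camera_model(n);E=np.array(m["extrinsics"]);R=E[:3,:3]@F  # cv cam->world
    return np.array(m["mtx"]),np.array(m["distortion"]),R,E[:3,3]
def proj(n,P):
    K,d,R,t=cam(n);P=np.atleast_2d(P).astype(float)
    rv=cv2.Rodrigues(R.T)[0]
    return cv2.projectPoints(P,rv,-R.T@t,K,d)[0].reshape(-1,2)
def back(n,px,z):
    K,d,R,t=cam(n);px=np.atleast_2d(px).astype(float)
    u=cv2.undistortPoints(px.reshape(-1,1,2),K,d).reshape(-1,2)
    r=np.c_[u,np.ones(len(u))]@R.T
    return t+r*((z-t[2])/r[:,2])[:,None]
E
python3 - <<'E'
import cv2
a=cv2.imread('pics/side0.png');b=cv2.imread('pics/top0.png')
def crop(im,x,y,w,h,s,f):
    cv2.imwrite(f,cv2.resize(im[y:y+h,x:x+w],None,fx=s,fy=s,interpolation=cv2.INTER_CUBIC))
crop(b,165,140,170,70,4.6,'pics/t_a.png')
crop(b,355,210,90,90,6,'pics/t_b.png')
crop(b,80,200,80,75,6,'pics/t_c.png')
crop(a,190,120,120,145,4,'pics/s_a.png')
crop(a,165,270,90,80,6,'pics/s_b.png')
E
```

```text
(no output)
```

View pics/t_a.png

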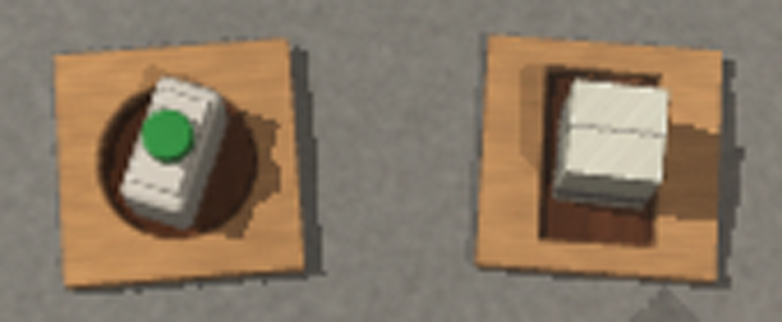

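View pics/t_b.png

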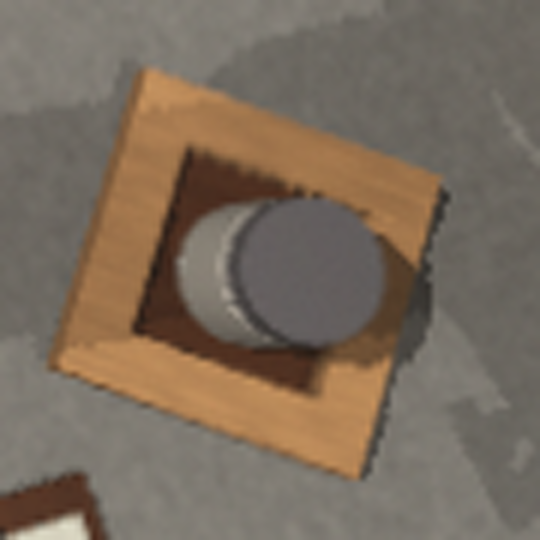

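View pics/t_c.png

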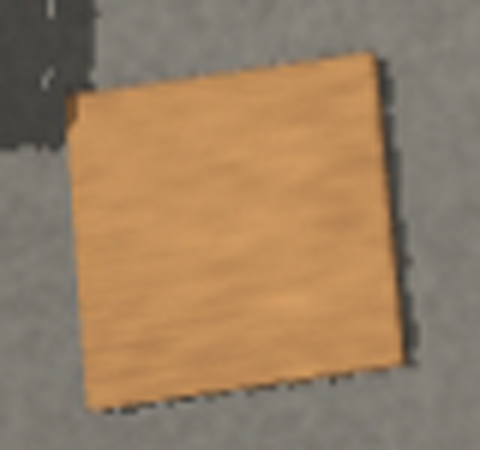

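View pics/s_a.png

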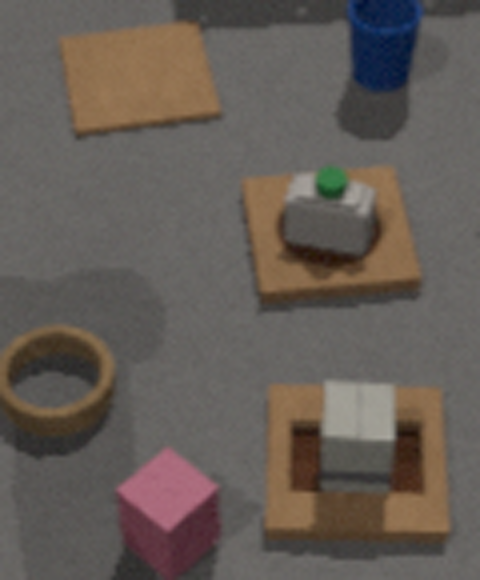

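View pics/s_b.png

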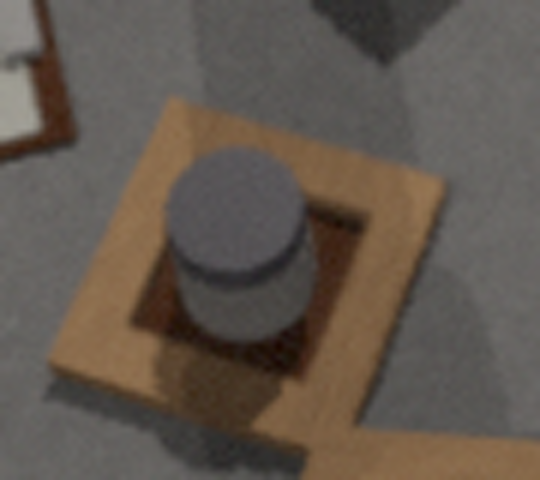

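```bash
cat > m.py <<'E'
from h import *
from scipy.optimize import least_squares
def T(x0,y0,s,pts): return np.array(pts,float)/s+[x0,y0]-0.5+0.5/s
ta=lambda p:("top",T(165,140,4.6,p)); tb=lambda p:("top",T(355,210,6,p)); tc=lambda p:("top",T(80,200,6,p))
sa=lambda p:("side",T(190,120,4,p)); sb=lambda p:("side",T(165,270,6,p))
def sq(name,obs,z,half,y0):
    # obs list of (cam,pix) corners; order-free: nearest match
    def f(p):
        c,s=np.cos(p[2]),np.sin(p[2])
        C=np.array([[p[0]+c*a-s*b,p[1]+s*a+c*b,z] for a,b in((half,half),(half,-half),(-half,-half),(-half,half))])
        r=[]
        for n,px in obs:
            q=proj(n,C)
            for x in px:
                d=q-x; r+=list(d[np.argmin((d**2).sum(1))])
        return r
    c0=back(*[obs[0][0],obs[0][1].mean(0)],z)[0]
    best=min((least_squares(f,[c0[0],c0[1],y]) for y in (y0,y0+.3,y0-.3)),key=lambda r:r.cost)
    print(name,np.round(best.x[:2],4),round(np.degrees(best.x[2]),1),'rms px',round(np.sqrt(np.mean(best.fun**2)),2),'per-cam',[np.round(back(n,px.mean(0),z)[0][:2],4) for n,px in obs])
E
cat > m1.py <<'E'
from m import *
sq('roundtray',[ta([(54,57),(289,39),(303,268),(65,286)]),sa([(243,181),(396,168),(420,283),(260,296)])],.014,.065,0)
sq('oblongtray',[ta([(488,36),(723,52),(718,283),(476,267)]),sa([(267,386),(444,387),(448,533),(265,530)])],.014,.065,0)
sq('squaretray',[tb([(147,68),(441,178),(362,478),(58,366)]),sb([(175,97),(445,180),(50,362)])],.014,.065,-.3)
sq('pad',[tc([(75,95),(372,53),(403,364),(90,408)]),sa([(60,38),(197,24),(220,115),(78,131)])],.006,.065,0)
sq('carton',[ta([(577,80),(668,88),(663,183),(567,174)]),sa([(325,382),(394,383),(394,441),(322,440)])],.070,.025,0)
for nm,n,px,z in [('cap',*ta([(167,136)]),.072),('cap',*sa([(331,180)]),.072),('lid',*tb([(312,272)]),.072),('lid',*sb([(236,210)]),.072),
 ('flaskbase',*ta([(122,192),(184,215)]),.054)]:
    print(nm,n,np.round(back(n,px,z),4).tolist())
# box rim
print(back('side',[(217,346),(368,351)],.1))
E
python3 m1.py
```

```text
roundtray [0.6212 0.1248] 5.3 rms px 0.48 per-cam [array([0.619, 0.125]), array([0.623 , 0.1216])]
oblongtray [ 0.628  -0.1069] -2.7 rms px 0.62 per-cam [array([ 0.6254, -0.1072]), array([ 0.6301, -0.1079])]
squaretray [ 0.4294 -0.3551] -19.6 rms px 0.66 per-cam [array([ 0.4272, -0.3553]), array([ 0.4177, -0.3275])]
pad [0.4588 0.3291] 9.1 rms px 0.53 per-cam [array([0.4572, 0.3284]), array([0.4606, 0.3278])]
carton [ 0.6279 -0.108 ] -4.3 rms px 0.51 per-cam [array([ 0.6265, -0.1084]), array([ 0.6296, -0.107 ])]
cap top [[0.6187, 0.1242, 0.072]]
cap side [[0.6223, 0.1236, 0.072]]
lid top [[0.4259, -0.3544, 0.072]]
lid side [[0.4301, -0.355, 0.072]]
flaskbase top [[0.5928, 0.1486, 0.054], [0.5812, 0.1158, 0.054]]
[[ 0.467297   -0.47001155  0.1       ]
 [ 0.80057275 -0.49299334  0.1       ]]
```

```bash
cat > go.py <<'E'
from h import *
import sys
from scipy.spatial.transform import Rotation as Ro
def go(x,y,z,yaw):
    s=status.state();R=Ro.from_euler('xyz',s['tcp_rot']);p=np.array(s['tcp_pos'])
    G=Ro.from_euler('xyz',[-np.pi/2,0,np.radians(yaw)])
    dp=R.inv().apply(np.array([x,y,z])-p)/.5
    rv=(R.inv()*G).as_rotvec()/(np.pi/2)
    print('t',s['time'],'dp',np.round(dp,4).tolist(),'rot',np.round(rv,4).tolist(),'| tcp',np.round(p,4),np.round(np.degrees(s['tcp_rot']),1),'w',round(s['grip_width'],4),'F',np.round(s['wrist_force'],1))
if __name__=="__main__": go(*map(float,sys.argv[1:5]))
E
python3 go.py 0.62 0.125 0.23 -18
python3 go.py 0.42 -0.26 0.23 -90
```

```text
t 0.1 dp [-1.2536, 0.0027, -1.1801] rot [0.0005, -1.5881, -0.0014] | tcp [ 0.2203 -0.6375  0.2303] [ -90.1   -0.  -160.9] w 0.085 F [-0.3  0.3 -0.3]
t 0.1 dp [-0.624, 0.0017, -0.583] rot [0.001, -0.7881, -0.0007] | tcp [ 0.2203 -0.6375  0.2303] [ -90.1   -0.  -160.9] w 0.085 F [-0.3  0.3 -0.3]
```

Emit:
step_arm([
  {"fingers": -1, "dp": [-0.08, 0, -0.075], "rot": [0, -0.1, 0]},
  {"fingers": -1, "dp": [-0.16, 0, -0.15], "rot": [0, -0.2, 0]},
  {"fingers": -1, "dp": [-0.24, 0, -0.225], "rot": [0, -0.3, 0]},
  {"fingers": -1, "dp": [-0.32, 0, -0.3], "rot": [0, -0.4, 0]},
  {"fingers": -1, "dp": [-0.4, 0, -0.375], "rot": [0, -0.5, 0]},
])

```text
time: 0.72
tcp_pos: [0.3488, -0.3936, 0.2311]
tcp_rot: [-1.571, -0.0, -2.018]
wrist_force: [0.3, -0.7, 0.4]
grip_width: 0.0852
```

```bash
python3 go.py 0.62 0.125 0.23 -18;python3 go.py 0.42 -0.26 0.23 -90
```

```text
t 0.725 dp [-1.1698, 0.0022, 0.0402] rot [0.0001, -1.0849, -0.0001] | tcp [ 0.3488 -0.3936  0.2311] [ -90.    -0.  -115.6] w 0.0852 F [ 0.3 -0.7  0.4]
t 0.725 dp [-0.3025, 0.0022, 0.0128] rot [0.0002, -0.2849, -0.0] | tcp [ 0.3488 -0.3936  0.2311] [ -90.    -0.  -115.6] w 0.0852 F [ 0.3 -0.7  0.4]
```

Tracking works well, so I'll keep going.

Emit:
step_arm([
  {"fingers": -1, "dp": [-0.11, 0, 0.005], "rot": [0, -0.11, 0]},
  {"fingers": -1, "dp": [-0.22, 0, 0.01], "rot": [0, -0.22, 0]},
  {"fingers": -1, "dp": [-0.33, 0, 0.015], "rot": [0, -0.33, 0]},
  {"fingers": -1, "dp": [-0.44, 0, 0.02], "rot": [0, -0.44, 0]},
  {"fingers": -1, "dp": [-0.55, 0, 0.025], "rot": [0, -0.55, 0]},
])

```text
time: 1.35
tcp_pos: [0.4802, -0.1521, 0.2312]
tcp_rot: [-1.571, -0.0, -1.154]
wrist_force: [0.8, -0.3, 0.1]
grip_width: 0.0852
```

```bash
python3 go.py 0.62 0.125 0.2 -18
```

```text
t 1.35 dp [-0.3936, 0.0621, 0.48] rot [0.0002, -0.5348, 0.0001] | tcp [ 0.4802 -0.1521  0.2312] [-90.   -0.  -66.1] w 0.0852 F [ 0.8 -0.3  0.1]
```

Emit:
step_arm([
  {"fingers": -1, "dp": [-0.08, 0.01, 0.095], "rot": [0, -0.107, 0]},
  {"fingers": -1, "dp": [-0.16, 0.02, 0.19], "rot": [0, -0.214, 0]},
  {"fingers": -1, "dp": [-0.24, 0.03, 0.285], "rot": [0, -0.32, 0]},
  {"fingers": -1, "dp": [-0.31, 0.05, 0.38], "rot": [0, -0.43, 0]},
  {"fingers": -1, "dp": [-0.394, 0.062, 0.48], "rot": [0, -0.535, 0]},
])

```text
time: 1.98
tcp_pos: [0.6204, 0.1208, 0.1995]
tcp_rot: [-1.572, 0.001, -0.315]
wrist_force: [-0.0, -0.4, 1.5]
grip_width: 0.0854
```

```bash
python3 - <<'E'
from h import *
for n in("side","top"):
    im=vision.camera(n)[:,:,::-1]; cv2.imwrite(f"pics/{n}1.png",im)
a=cv2.imread('pics/side1.png')
cv2.imwrite('pics/s1c.png',cv2.resize(a[90:280,180:330],None,fx=3,fy=3,interpolation=cv2.INTER_CUBIC))
E
python3 go.py 0.6205 0.124 0.1 -18
```

```text
t 2.075 dp [0.0053, 0.1988, -0.0094] rot [-0.0039, 0.004, -0.0023] | tcp [0.6196 0.1286 0.1994] [-89.7   0.2 -17.6] w 0.0856 F [-0.7  0.2  0.3]
```

View pics/s1c.png

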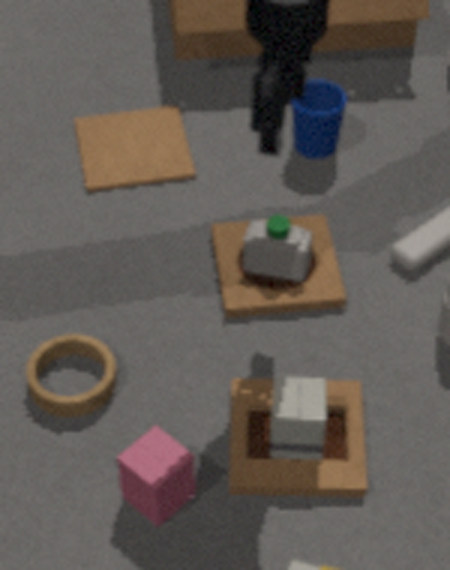

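View pics/top1.png

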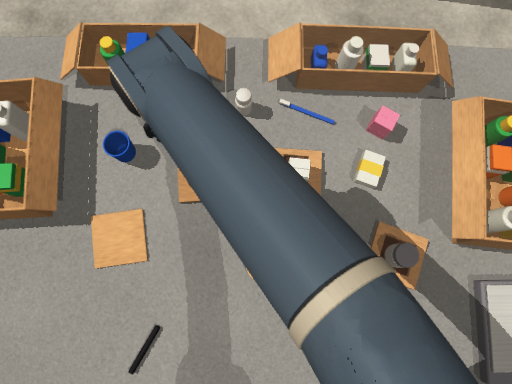

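Emit:
step_arm([
  {"fingers": -1, "dp": [0, 0.04, 0], "rot": [-0.001, 0, 0]},
  {"fingers": -1, "dp": [0, 0.1, 0], "rot": [-0.001, 0, 0]},
  {"fingers": -1, "dp": [0, 0.16, 0], "rot": [-0.001, 0, 0]},
  {"fingers": -1, "dp": [0.003, 0.199, 0], "rot": [-0.001, 0, 0]},
  {"fingers": -1, "dp": [0.003, 0.199, 0], "rot": [-0.001, 0, 0]},
])

```text
time: 2.7
tcp_pos: [0.6201, 0.1178, 0.0991]
tcp_rot: [-1.575, 0.003, -0.321]
wrist_force: [0.1, 0.2, 0.4]
grip_width: 0.0853
```

```bash
python3 - <<'E'
from h import *
a=np.ascontiguousarray(vision.camera("side")[:,:,::-1])
cv2.imwrite('pics/s2c.png',cv2.resize(a[110:230,200:320],None,fx=5,fy=5,interpolation=cv2.INTER_CUBIC))
s=status.state()
print(proj("side",[s['tcp_pos']]))
E
python3 go.py 0.6205 0.124 0.02 -18
```

```text
[[272.33464525 159.189693  ]]
t 2.75 dp [-0.0041, 0.1613, 0.0101] rot [0.0015, -0.004, -0.0004] | tcp [0.6209 0.1188 0.1007] [-90.1   0.  -18.4] w 0.0855 F [-0.5 -0.1  0.5]
```

View pics/s2c.png

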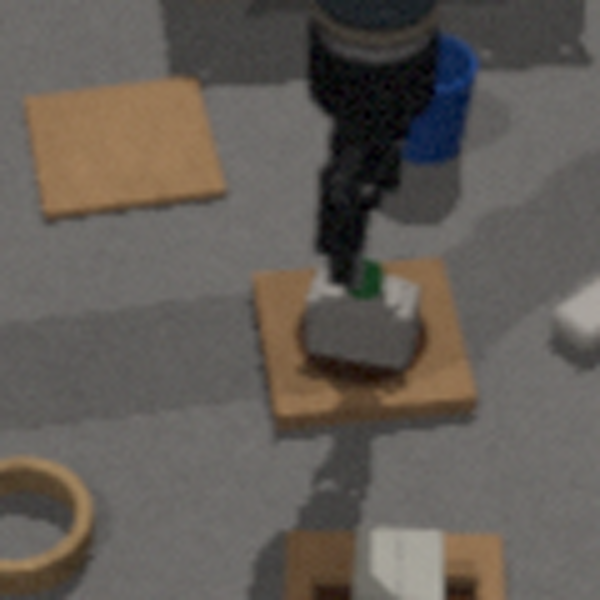

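```bash
python3 - <<'E'
from h import *
for i in range(4):
    vision.camera("side"); s=status.state(); print(np.round(s['tcp_pos'],4),np.round(np.degrees(s['tcp_rot']),2),np.round(s['dq'],3))
p=np.array([.6205,.1205,.1]);d=np.array([.309,.951,0])
print(proj("side",[p-d*.042+[0,0,.013], p+[0,0,.013]]))
E
python3 go.py 0.6205 0.124 0.02 -18
```

```text
[0.6216 0.1194 0.1017] [-9.007e+01 -6.000e-02 -1.833e+01] [-0.003 -0.014 -0.016 -0.015 -0.002  0.001  0.001]
[0.6218 0.1198 0.1022] [-90.03  -0.1  -18.32] [-0.002 -0.007 -0.004 -0.006 -0.    -0.     0.   ]
[0.6219 0.1199 0.1024] [-90.02  -0.12 -18.3 ] [-0.002 -0.002 -0.003  0.    -0.    -0.    -0.001]
[0.6219 0.12   0.1024] [-90.03  -0.12 -18.29] [-0.003  0.001  0.003  0.004 -0.001  0.001  0.001]
[[268.73982553 165.03071689]
 [272.2874506  155.93502473]]
t 2.95 dp [-0.0055, 0.1648, 0.0068] rot [0.0003, -0.0033, 0.0014] | tcp [0.6219 0.12   0.1024] [-90.   -0.1 -18.3] w 0.0854 F [ 0.3 -0.2 -0.2]
```

Emit:
step_arm([
  {"fingers": -1, "dp": [0, 0.05, 0.008], "rot": [0, 0, 0]},
  {"fingers": -1, "dp": [0, 0.1, 0.008], "rot": [0, 0, 0]},
  {"fingers": -1, "dp": [0, 0.135, 0.008], "rot": [0, 0, 0]},
  {"fingers": -1, "dp": [0, 0.163, 0.008], "rot": [0, 0, 0]},
  {"fingers": -1, "dp": [0, 0.163, 0.008], "rot": [0, 0, 0]},
])

```text
time: 3.58
tcp_pos: [0.6219, 0.1233, 0.0189]
tcp_rot: [-1.573, 0.001, -0.319]
wrist_force: [1.1, -0.5, -0.1]
grip_width: 0.0856
```

Emit:
step_arm([
  {"fingers": -0.4, "dp": [0, 0, 0], "rot": [0, 0, 0]},
  {"fingers": -0.2, "dp": [0, 0, 0], "rot": [0, 0, 0]},
  {"fingers": 0, "dp": [0, 0, 0], "rot": [0, 0, 0]},
  {"fingers": 0.1, "dp": [0, 0, 0], "rot": [0, 0, 0]},
  {"fingers": 0.1, "dp": [0, 0, 0], "rot": [0, 0, 0]},
], squeeze=25)

```text
time: 4.2
tcp_pos: [0.6228, 0.124, 0.02]
tcp_rot: [-1.571, -0.001, -0.319]
wrist_force: [0.4, 1.5, 1.0]
grip_width: 0.0383
```

```bash
python3 - <<'E'
from h import *
a=np.ascontiguousarray(vision.camera("side")[:,:,::-1])
cv2.imwrite('pics/s3c.png',cv2.resize(a[110:230,200:320],None,fx=5,fy=5,interpolation=cv2.INTER_CUBIC))
E
python3 go.py 0.6205 0.124 0.02 -18
```

```text
t 4.25 dp [-0.0043, -0.0, -0.0014] rot [0.0002, -0.003, 0.0006] | tcp [0.6228 0.124  0.02  ] [-90.   -0.1 -18.3] w 0.0382 F [1.  1.2 1.9]
```

View pics/s3c.png

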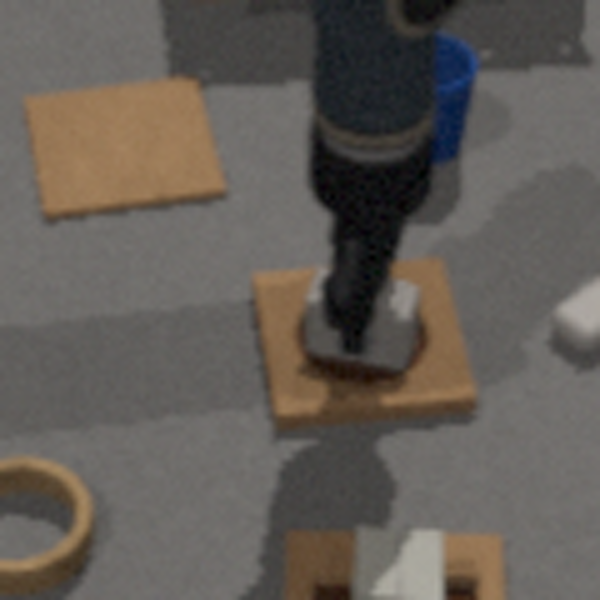

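Emit:
step_arm([
  {"fingers": 0.2, "dp": [0, 0, 0], "rot": [0, 0, 0]},
  {"fingers": 0.3, "dp": [0, 0, 0], "rot": [0, 0, 0]},
  {"fingers": 0.5, "dp": [0, 0, 0], "rot": [0, 0, 0]},
  {"fingers": 1, "dp": [0, 0, 0], "rot": [0, 0, 0]},
  {"fingers": 1, "dp": [0, 0, 0], "rot": [0, 0, 0]},
], squeeze=40)

```text
time: 4.88
tcp_pos: [0.6228, 0.124, 0.0202]
tcp_rot: [-1.571, -0.001, -0.319]
wrist_force: [-0.2, 2.1, 4.6]
grip_width: 0.0355
```

Emit:
step_arm([
  {"fingers": 1, "dp": [0, -0.01, 0], "rot": [0, 0, 0]},
  {"fingers": 1, "dp": [0, -0.03, 0], "rot": [0, 0, 0]},
  {"fingers": 1, "dp": [0, -0.05, 0], "rot": [0, 0, 0]},
  {"fingers": 1, "dp": [0, -0.08, 0], "rot": [0, 0, 0]},
  {"fingers": 1, "dp": [0, -0.1, 0], "rot": [0, 0, 0]},
])

```text
time: 5.5
tcp_pos: [0.6228, 0.1237, 0.0711]
tcp_rot: [-1.572, -0.001, -0.319]
wrist_force: [-0.0, -0.3, -1.9]
grip_width: 0.0355
```

```bash
python3 - <<'E'
from h import *
a=np.ascontiguousarray(vision.camera("side")[:,:,::-1])
cv2.imwrite('pics/s4c.png',cv2.resize(a[110:230,200:320],None,fx=5,fy=5,interpolation=cv2.INTER_CUBIC))
E
python3 go.py 0.46 0.328 0.1 -18
```

```text
t 5.55 dp [-0.4382, -0.0568, 0.2849] rot [0.0, -0.0032, 0.0018] | tcp [0.6234 0.124  0.0722] [-90.   -0.2 -18.3] w 0.0355 F [ 0.3 -0.8 -0.5]
```

View pics/s4c.png

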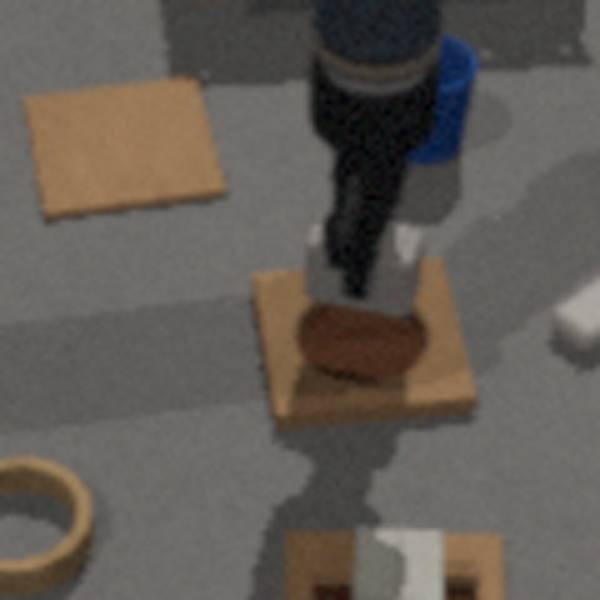

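The flask is held upright and clear of the well, and the side picture shows the round well empty at about (272,177). Next stop is the pad.

Emit:
step_arm([
  {"fingers": 1, "dp": [-0.03, -0.02, 0.02], "rot": [0, 0, 0]},
  {"fingers": 1, "dp": [-0.08, -0.03, 0.05], "rot": [0, 0, 0]},
  {"fingers": 1, "dp": [-0.14, -0.05, 0.09], "rot": [0, 0, 0]},
  {"fingers": 1, "dp": [-0.2, -0.057, 0.13], "rot": [0, 0, 0]},
  {"fingers": 1, "dp": [-0.26, -0.057, 0.17], "rot": [0, 0, 0]},
])

```text
time: 6.18
tcp_pos: [0.5237, 0.2471, 0.0986]
tcp_rot: [-1.572, -0.0, -0.318]
wrist_force: [-0.3, 0.3, -1.4]
grip_width: 0.0357
```

```bash
python3 go.py 0.46 0.328 0.1 -18
```

```text
t 6.175 dp [-0.1715, -0.0028, 0.114] rot [0.0006, -0.0022, 0.0] | tcp [0.5237 0.2471 0.0986] [-90.1  -0.  -18.2] w 0.0357 F [-0.3  0.3 -1.4]
```

Emit:
step_arm([
  {"fingers": 1, "dp": [-0.05, 0, 0.035], "rot": [0, 0, 0]},
  {"fingers": 1, "dp": [-0.1, 0, 0.07], "rot": [0, 0, 0]},
  {"fingers": 1, "dp": [-0.14, 0, 0.095], "rot": [0, 0, 0]},
  {"fingers": 1, "dp": [-0.17, 0, 0.114], "rot": [0, 0, 0]},
  {"fingers": 1, "dp": [-0.17, 0, 0.114], "rot": [0, 0, 0]},
])

```text
time: 6.8
tcp_pos: [0.4612, 0.3274, 0.0982]
tcp_rot: [-1.572, 0.0, -0.315]
wrist_force: [0.6, 0.2, -1.5]
grip_width: 0.0358
```

Emit:
step_arm([
  {"fingers": 1, "dp": [0, 0.04, 0], "rot": [0, 0, 0]},
  {"fingers": 1, "dp": [0, 0.08, 0], "rot": [0, 0, 0]},
  {"fingers": 1, "dp": [0, 0.11, 0], "rot": [0, 0, 0]},
  {"fingers": 1, "dp": [0, 0.13, 0], "rot": [0, 0, 0]},
  {"fingers": 1, "dp": [0, 0.13, 0], "rot": [0, 0, 0]},
])

```text
time: 7.42
tcp_pos: [0.4623, 0.3253, 0.0318]
tcp_rot: [-1.574, 0.001, -0.319]
wrist_force: [0.3, -0.3, -2.2]
grip_width: 0.0354
```

```bash
python3 - <<'E'
from h import *
a=np.ascontiguousarray(vision.camera("side")[:,:,::-1])
cv2.imwrite('pics/s5c.png',cv2.resize(a[70:190,170:290],None,fx=5,fy=5,interpolation=cv2.INTER_CUBIC))
E
python3 go.py 0.46 0.328 0.022 -18
```

```text
t 7.475 dp [-0.0064, 0.0212, 0.0025] rot [0.0011, -0.003, -0.0002] | tcp [0.4627 0.3258 0.0326] [-90.1   0.  -18.3] w 0.0354 F [-0.4  0.3 -0.8]
```

View pics/s5c.png

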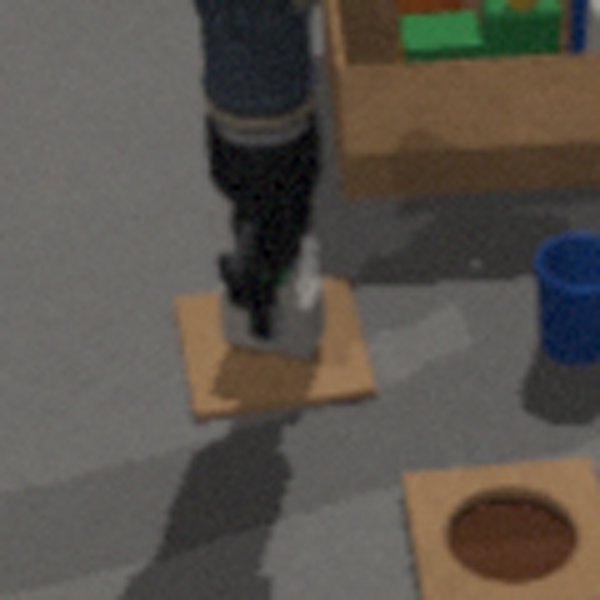

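Emit:
step_arm([
  {"fingers": 1, "dp": [-0.002, 0.006, 0.002], "rot": [0, 0, 0]},
  {"fingers": 1, "dp": [-0.003, 0.012, 0.003], "rot": [0, 0, 0]},
  {"fingers": 1, "dp": [-0.003, 0.017, 0.003], "rot": [0, 0, 0]},
  {"fingers": 1, "dp": [-0.003, 0.02, 0.003], "rot": [0, 0, 0]},
  {"fingers": 1, "dp": [-0.003, 0.021, 0.003], "rot": [0, 0, 0]},
])

```text
time: 8.1
tcp_pos: [0.4617, 0.3275, 0.0222]
tcp_rot: [-1.573, -0.0, -0.319]
wrist_force: [-0.1, 0.7, -1.3]
grip_width: 0.0357
```

Emit:
step_arm([
  {"fingers": 1, "dp": [0, 0, 0], "rot": [0, 0, 0]},
  {"fingers": 1, "dp": [0, 0, 0], "rot": [0, 0, 0]},
])

```text
time: 8.35
tcp_pos: [0.4618, 0.3276, 0.0224]
tcp_rot: [-1.572, -0.0, -0.319]
wrist_force: [0.0, 0.5, -0.6]
grip_width: 0.035
```

Emit:
step_arm([
  {"fingers": 1, "dp": [0, 0.001, 0], "rot": [0, 0, 0]},
  {"fingers": 1, "dp": [0, 0.002, 0], "rot": [0, 0, 0]},
  {"fingers": 1, "dp": [0, 0.002, 0], "rot": [0, 0, 0]},
])

```text
time: 8.72
tcp_pos: [0.4618, 0.3277, 0.0222]
tcp_rot: [-1.573, -0.001, -0.319]
wrist_force: [-1.2, -1.7, 5.4]
grip_width: 0.0354
```

Contact shows as +5 N, so I'll release. The opening is gradual.

Emit:
step_arm([
  {"fingers": 0.1, "dp": [0, 0, 0], "rot": [0, 0, 0]},
  {"fingers": 0.0, "dp": [0, 0, 0], "rot": [0, 0, 0]},
  {"fingers": -0.2, "dp": [0, 0, 0], "rot": [0, 0, 0]},
  {"fingers": -0.6, "dp": [0, 0, 0], "rot": [0, 0, 0]},
  {"fingers": -1, "dp": [0, 0, 0], "rot": [0, 0, 0]},
])

```text
time: 9.35
tcp_pos: [0.4618, 0.3276, 0.0213]
tcp_rot: [-1.572, 0.0, -0.319]
wrist_force: [0.6, -0.8, -0.3]
grip_width: 0.084
```

Emit:
step_arm([
  {"fingers": -1, "dp": [0, -0.02, 0], "rot": [0, 0, 0]},
  {"fingers": -1, "dp": [0, -0.08, 0], "rot": [0, 0, 0]},
  {"fingers": -1, "dp": [0, -0.15, 0], "rot": [0, 0, 0]},
  {"fingers": -1, "dp": [0, -0.24, 0], "rot": [0, 0, 0]},
  {"fingers": -1, "dp": [0, -0.33, 0], "rot": [0, 0, 0]},
])

```text
time: 9.98
tcp_pos: [0.4616, 0.3279, 0.1884]
tcp_rot: [-1.572, -0.0, -0.319]
wrist_force: [0.8, -0.4, -0.1]
grip_width: 0.0855
```

```bash
python3 - <<'E'
from h import *
a=np.ascontiguousarray(vision.camera("side")[:,:,::-1])
cv2.imwrite('pics/s6c.png',cv2.resize(a[70:190,170:290],None,fx=5,fy=5,interpolation=cv2.INTER_CUBIC))
E
python3 go.py 0.428 -0.354 0.18 -110; python3 go.py 0.49 -0.05 0.18 -70
```

```text
t 10.025 dp [0.3608, 0.022, -1.3234] rot [-0.0068, 1.0194, -0.0004] | tcp [0.4639 0.3309 0.1945] [-89.6  -0.4 -18.3] w 0.0853 F [0.7 3.1 3.9]
t 10.025 dp [0.2881, 0.0259, -0.7072] rot [-0.0061, 0.5749, 0.0018] | tcp [0.4639 0.3309 0.1945] [-89.6  -0.4 -18.3] w 0.0853 F [0.7 3.1 3.9]
```

View pics/s6c.png

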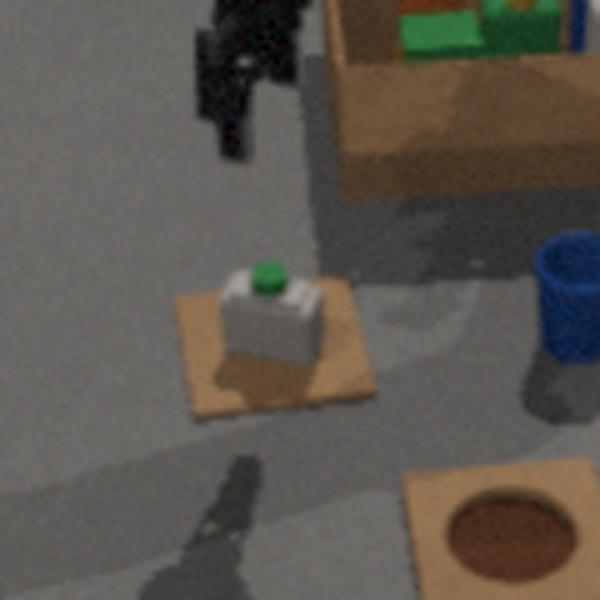

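The flask stands upright on the pad, with its cap at about (224,125). The jar comes next.

Emit:
step_arm([
  {"fingers": -1, "dp": [0.03, 0, -0.08], "rot": [0, 0.06, 0]},
  {"fingers": -1, "dp": [0.07, 0, -0.18], "rot": [0, 0.15, 0]},
  {"fingers": -1, "dp": [0.115, 0, -0.28], "rot": [0, 0.24, 0]},
  {"fingers": -1, "dp": [0.155, 0, -0.38], "rot": [0, 0.33, 0]},
  {"fingers": -1, "dp": [0.2, 0, -0.48], "rot": [0, 0.42, 0]},
])

```text
time: 10.65
tcp_pos: [0.4814, 0.0671, 0.1874]
tcp_rot: [-1.571, -0.002, -0.983]
wrist_force: [0.9, 0.2, 0.9]
grip_width: 0.0856
```

```bash
python3 go.py 0.428 -0.354 0.18 -110; python3 go.py 0.49 -0.08 0.18 -80
```

```text
t 10.65 dp [0.6414, 0.0161, -0.556] rot [-0.0005, 0.5965, 0.0012] | tcp [0.4814 0.0671 0.1874] [-90.   -0.1 -56.3] w 0.0856 F [0.9 0.2 0.9]
t 10.65 dp [0.2543, 0.0153, -0.1489] rot [-0.0002, 0.2632, 0.0012] | tcp [0.4814 0.0671 0.1874] [-90.   -0.1 -56.3] w 0.0856 F [0.9 0.2 0.9]
```

Emit:
step_arm([
  {"fingers": -1, "dp": [0.07, 0, -0.06], "rot": [0, 0.08, 0]},
  {"fingers": -1, "dp": [0.15, 0, -0.13], "rot": [0, 0.16, 0]},
  {"fingers": -1, "dp": [0.22, 0, -0.19], "rot": [0, 0.24, 0]},
  {"fingers": -1, "dp": [0.3, 0.005, -0.26], "rot": [0, 0.32, 0]},
  {"fingers": -1, "dp": [0.38, 0.01, -0.33], "rot": [0, 0.4, 0]},
])

```text
time: 11.28
tcp_pos: [0.4505, -0.1825, 0.1828]
tcp_rot: [-1.57, -0.002, -1.61]
wrist_force: [0.1, -0.0, -0.2]
grip_width: 0.0855
```

```bash
python3 go.py 0.428 -0.354 0.16 -110
```

```text
t 11.275 dp [0.3444, 0.0463, -0.0314] rot [-0.0009, 0.197, 0.0012] | tcp [ 0.4505 -0.1825  0.1828] [-89.9  -0.1 -92.3] w 0.0855 F [ 0.1 -0.  -0.2]
```

Emit:
step_arm([
  {"fingers": -1, "dp": [0.1, 0.01, -0.01], "rot": [0, 0.06, 0]},
  {"fingers": -1, "dp": [0.2, 0.02, -0.02], "rot": [0, 0.12, 0]},
  {"fingers": -1, "dp": [0.29, 0.03, -0.025], "rot": [0, 0.18, 0]},
  {"fingers": -1, "dp": [0.345, 0.046, -0.03], "rot": [0, 0.197, 0]},
  {"fingers": -1, "dp": [0.345, 0.046, -0.03], "rot": [0, 0.197, 0]},
])

```text
time: 11.9
tcp_pos: [0.4284, -0.3542, 0.1586]
tcp_rot: [-1.572, -0.001, -1.919]
wrist_force: [0.7, 0.2, 0.1]
grip_width: 0.0855
```

```bash
python3 - <<'E'
from h import *
for i in range(3): a=np.ascontiguousarray(vision.camera("side")[:,:,::-1])
cv2.imwrite('pics/s7c.png',cv2.resize(a[240:360,150:270],None,fx=5,fy=5,interpolation=cv2.INTER_CUBIC))
E
python3 go.py 0.429 -0.355 0.09 -110
```

```text
t 12.05 dp [0.0082, 0.139, 0.0006] rot [-0.0, 0.0042, 0.0002] | tcp [ 0.4301 -0.351   0.1595] [ -90.    -0.  -109.6] w 0.0859 F [ 0.4  0.1 -0.2]
```

View pics/s7c.png

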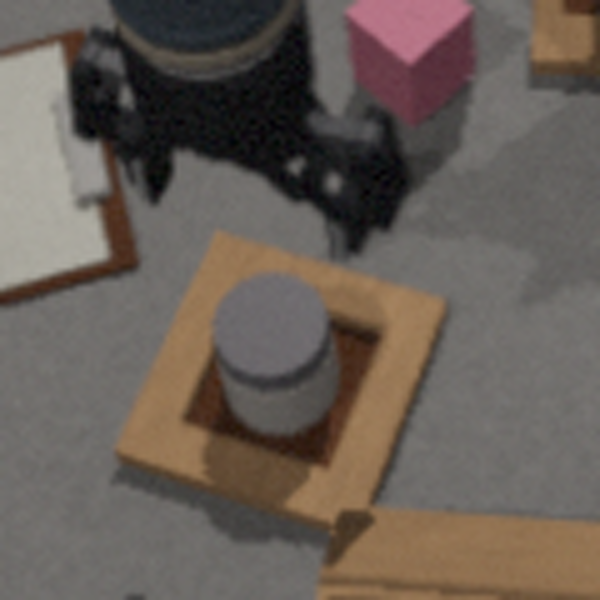

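Emit:
step_arm([
  {"fingers": -1, "dp": [0.004, 0.04, 0], "rot": [0, 0, 0]},
  {"fingers": -1, "dp": [0.008, 0.08, 0], "rot": [0, 0, 0]},
  {"fingers": -1, "dp": [0.008, 0.12, 0], "rot": [0, 0, 0]},
  {"fingers": -1, "dp": [0.008, 0.139, 0], "rot": [0, 0, 0]},
  {"fingers": -1, "dp": [0.008, 0.139, 0], "rot": [0, 0, 0]},
])

```text
time: 12.68
tcp_pos: [0.4283, -0.3558, 0.0898]
tcp_rot: [-1.571, -0.001, -1.915]
wrist_force: [0.8, -0.7, 0.2]
grip_width: 0.0853
```

```bash
python3 - <<'E'
from h import *
for i in range(3): a=np.ascontiguousarray(vision.camera("side")[:,:,::-1])
cv2.imwrite('pics/s8c.png',cv2.resize(a[240:360,150:270],None,fx=5,fy=5,interpolation=cv2.INTER_CUBIC))
E
python3 go.py 0.429 -0.355 0.02 -110
```

```text
t 12.825 dp [-0.0042, 0.1416, -0.0009] rot [-0.0011, 0.0025, 0.0013] | tcp [ 0.4287 -0.3569  0.0908] [-8.990e+01 -1.000e-01 -1.098e+02] w 0.0854 F [ 0.5 -0.7 -0.1]
```

View pics/s8c.png

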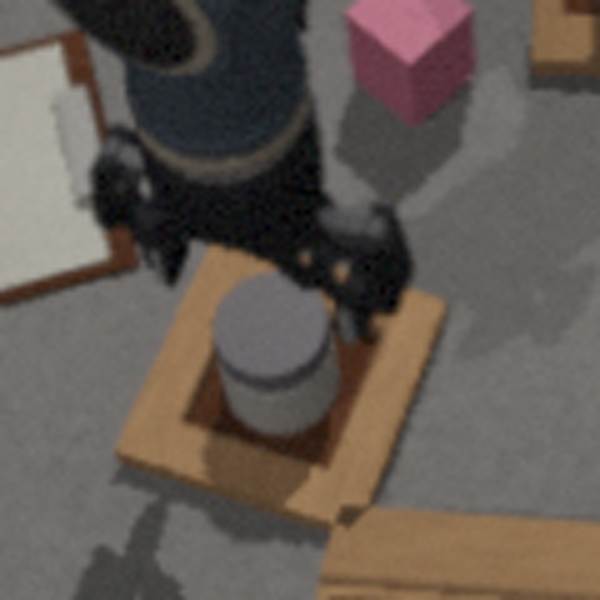

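Emit:
step_arm([
  {"fingers": -1, "dp": [-0.003, 0.04, 0], "rot": [0, 0, 0]},
  {"fingers": -1, "dp": [-0.003, 0.08, 0], "rot": [0, 0, 0]},
  {"fingers": -1, "dp": [-0.003, 0.12, 0], "rot": [0, 0, 0]},
  {"fingers": -1, "dp": [-0.003, 0.14, 0], "rot": [0, 0, 0]},
  {"fingers": -1, "dp": [-0.003, 0.14, 0], "rot": [0, 0, 0]},
])

```text
time: 13.45
tcp_pos: [0.4284, -0.3555, 0.0199]
tcp_rot: [-1.571, -0.001, -1.916]
wrist_force: [0.4, -0.2, -0.6]
grip_width: 0.0856
```

Emit:
step_arm([
  {"fingers": -0.6, "dp": [0, 0, 0], "rot": [0, 0, 0]},
  {"fingers": -0.5, "dp": [0, 0, 0], "rot": [0, 0, 0]},
  {"fingers": -0.4, "dp": [0, 0, 0], "rot": [0, 0, 0]},
  {"fingers": -0.3, "dp": [0, 0, 0], "rot": [0, 0, 0]},
  {"fingers": -0.2, "dp": [0, 0, 0], "rot": [0, 0, 0]},
])

```text
time: 14.08
tcp_pos: [0.4284, -0.3558, 0.0206]
tcp_rot: [-1.571, -0.002, -1.917]
wrist_force: [-2.7, 1.1, 5.0]
grip_width: 0.0569
```

Emit:
step_arm([
  {"fingers": 0, "dp": [0, 0, 0], "rot": [0, 0, 0]},
  {"fingers": 1, "dp": [0, 0, 0], "rot": [0, 0, 0]},
  {"fingers": 1, "dp": [0, 0, 0], "rot": [0, 0, 0]},
])

```text
time: 14.45
tcp_pos: [0.4284, -0.3557, 0.0206]
tcp_rot: [-1.571, -0.002, -1.917]
wrist_force: [-1.1, 1.4, 5.6]
grip_width: 0.0572
```

Emit:
step_arm([
  {"fingers": 1, "dp": [0, -0.01, 0], "rot": [0, 0, 0]},
  {"fingers": 1, "dp": [0, -0.03, 0], "rot": [0, 0, 0]},
  {"fingers": 1, "dp": [0, -0.06, 0], "rot": [0, 0, 0]},
  {"fingers": 1, "dp": [0, -0.09, 0], "rot": [0, 0, 0]},
  {"fingers": 1, "dp": [0, -0.12, 0], "rot": [0, 0, 0]},
])

```text
time: 15.08
tcp_pos: [0.4286, -0.3556, 0.0813]
tcp_rot: [-1.57, -0.002, -1.917]
wrist_force: [0.6, 0.6, -2.4]
grip_width: 0.0569
```

```bash
python3 - <<'E'
from h import *
for i in range(1): a=np.ascontiguousarray(vision.camera("side")[:,:,::-1])
cv2.imwrite('pics/s9c.png',cv2.resize(a[240:360,150:270],None,fx=5,fy=5,interpolation=cv2.INTER_CUBIC))
E
python3 go.py 0.622 0.124 0.12 -70
```

```text
t 15.125 dp [-1.0341, -0.0766, 0.0363] rot [-0.0019, -0.4424, 0.0028] | tcp [ 0.4298 -0.3564  0.0832] [ -89.8   -0.2 -109.8] w 0.0568 F [ 0.4 -0.3 -1. ]
```

View pics/s9c.png

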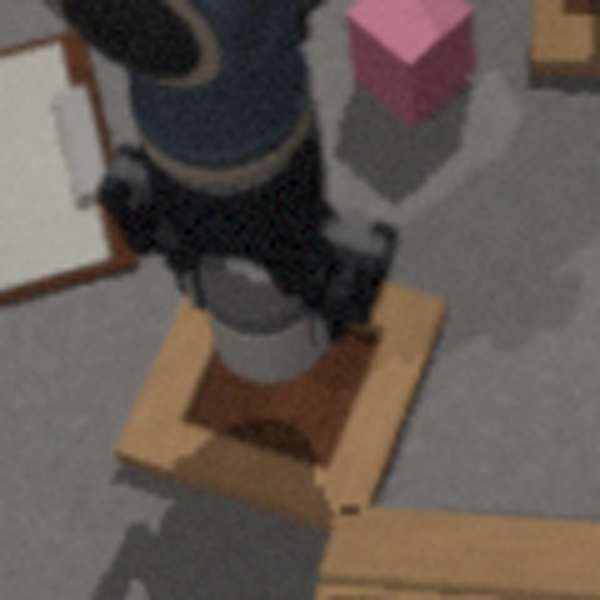

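Jar held upright, with its lid at about (200,298). I'll lift it higher for the transit over the pink cube.

Emit:
step_arm([
  {"fingers": 1, "dp": [0, -0.04, 0], "rot": [0, 0, 0]},
  {"fingers": 1, "dp": [-0.02, -0.1, 0], "rot": [0, 0, 0]},
  {"fingers": 1, "dp": [-0.08, -0.13, 0.003], "rot": [0, -0.03, 0]},
  {"fingers": 1, "dp": [-0.16, -0.14, 0.006], "rot": [0, -0.06, 0]},
  {"fingers": 1, "dp": [-0.24, -0.14, 0.01], "rot": [0, -0.1, 0]},
])

```text
time: 15.75
tcp_pos: [0.4748, -0.2411, 0.1503]
tcp_rot: [-1.57, -0.001, -1.754]
wrist_force: [0.7, 0.1, -2.5]
grip_width: 0.0571
```

```bash
python3 go.py 0.622 0.124 0.15 -70
```

```text
t 15.75 dp [-0.7717, -0.0003, 0.1561] rot [-0.0003, -0.3391, 0.0009] | tcp [ 0.4748 -0.2411  0.1503] [-9.000e+01 -1.000e-01 -1.005e+02] w 0.0571 F [ 0.7  0.1 -2.5]
```

Emit:
step_arm([
  {"fingers": 1, "dp": [-0.08, 0, 0.016], "rot": [0, -0.04, 0]},
  {"fingers": 1, "dp": [-0.17, 0, 0.034], "rot": [0, -0.08, 0]},
  {"fingers": 1, "dp": [-0.26, 0, 0.052], "rot": [0, -0.12, 0]},
  {"fingers": 1, "dp": [-0.35, 0, 0.07], "rot": [0, -0.16, 0]},
  {"fingers": 1, "dp": [-0.44, 0, 0.088], "rot": [0, -0.2, 0]},
])

```text
time: 16.38
tcp_pos: [0.5582, -0.0328, 0.1493]
tcp_rot: [-1.572, -0.001, -1.44]
wrist_force: [1.2, -0.8, -2.5]
grip_width: 0.057
```

```bash
python3 go.py 0.622 0.124 0.13 -70
```

```text
t 16.375 dp [-0.2942, 0.0382, 0.1676] rot [0.0007, -0.1387, 0.0004] | tcp [ 0.5582 -0.0328  0.1493] [-90.1  -0.  -82.5] w 0.057 F [ 1.2 -0.8 -2.5]
```

Emit:
step_arm([
  {"fingers": 1, "dp": [-0.08, 0, 0.045], "rot": [0, -0.04, 0]},
  {"fingers": 1, "dp": [-0.16, 0.01, 0.09], "rot": [0, -0.08, 0]},
  {"fingers": 1, "dp": [-0.23, 0.02, 0.13], "rot": [0, -0.12, 0]},
  {"fingers": 1, "dp": [-0.28, 0.03, 0.158], "rot": [0, -0.139, 0]},
  {"fingers": 1, "dp": [-0.294, 0.038, 0.168], "rot": [0, -0.139, 0]},
])

```text
time: 17.0
tcp_pos: [0.6222, 0.1243, 0.1297]
tcp_rot: [-1.572, 0.001, -1.221]
wrist_force: [-0.5, -0.1, -2.0]
grip_width: 0.0568
```

Emit:
step_arm([
  {"fingers": 1, "dp": [0, 0.03, 0], "rot": [0, 0, 0]},
  {"fingers": 1, "dp": [0, 0.06, 0], "rot": [0, 0, 0]},
  {"fingers": 1, "dp": [0, 0.1, 0], "rot": [0, 0, 0]},
  {"fingers": 1, "dp": [0, 0.12, 0], "rot": [0, 0, 0]},
  {"fingers": 1, "dp": [0, 0.12, 0], "rot": [0, 0, 0]},
])

```text
time: 17.62
tcp_pos: [0.6225, 0.1193, 0.0688]
tcp_rot: [-1.574, -0.001, -1.227]
wrist_force: [-0.0, -0.7, -1.7]
grip_width: 0.0569
```

```bash
python3 - <<'E'
from h import *
for i in range(2): a=np.ascontiguousarray(vision.camera("side")[:,:,::-1])
cv2.imwrite('pics/s10c.png',cv2.resize(a[110:230,200:320],None,fx=5,fy=5,interpolation=cv2.INTER_CUBIC))
E
python3 go.py 0.622 0.1235 0.022 -70
```

```text
t 17.725 dp [-0.0078, 0.0967, -0.0006] rot [0.0001, -0.0034, 0.0008] | tcp [0.6236 0.12   0.0704] [-90.   -0.1 -70.3] w 0.0568 F [ 0.  -0.6 -1.3]
```

View pics/s10c.png

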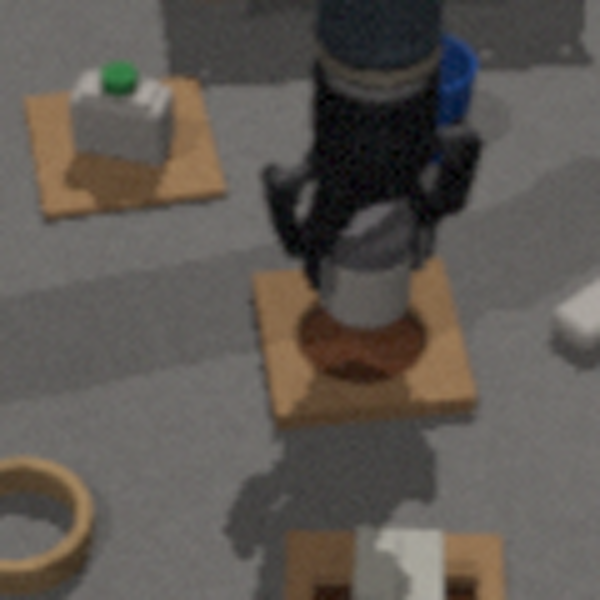

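Emit:
step_arm([
  {"fingers": 1, "dp": [-0.004, 0.03, 0], "rot": [0, 0, 0]},
  {"fingers": 1, "dp": [-0.007, 0.055, 0], "rot": [0, 0, 0]},
  {"fingers": 1, "dp": [-0.007, 0.075, 0], "rot": [0, 0, 0]},
  {"fingers": 1, "dp": [-0.007, 0.088, 0], "rot": [0, 0, 0]},
  {"fingers": 1, "dp": [-0.007, 0.09, 0], "rot": [0, 0, 0]},
])

```text
time: 18.35
tcp_pos: [0.6218, 0.123, 0.0244]
tcp_rot: [-1.573, -0.001, -1.227]
wrist_force: [-0.1, -0.1, -2.1]
grip_width: 0.0571
```

Emit:
step_arm([
  {"fingers": 1, "dp": [0, 0.003, 0], "rot": [0, 0, 0]},
  {"fingers": 1, "dp": [0, 0.006, 0], "rot": [0, 0, 0]},
  {"fingers": 1, "dp": [0, 0.006, 0], "rot": [0, 0, 0]},
  {"fingers": 1, "dp": [0, 0.006, 0], "rot": [0, 0, 0]},
])

```text
time: 18.85
tcp_pos: [0.6222, 0.1231, 0.0223]
tcp_rot: [-1.571, -0.001, -1.227]
wrist_force: [-0.6, 0.1, -1.8]
grip_width: 0.0569
```

Emit:
step_arm([
  {"fingers": 1, "dp": [0, 0.002, 0], "rot": [0, 0, 0]},
  {"fingers": 1, "dp": [0, 0.003, 0], "rot": [0, 0, 0]},
  {"fingers": 1, "dp": [0, 0.003, 0], "rot": [0, 0, 0]},
])

```text
time: 19.23
tcp_pos: [0.6221, 0.1231, 0.0208]
tcp_rot: [-1.572, -0.001, -1.227]
wrist_force: [-0.0, -0.3, 0.5]
grip_width: 0.0568
```

Emit:
step_arm([
  {"fingers": 1, "dp": [0, 0.001, 0], "rot": [0, 0, 0]},
  {"fingers": 1, "dp": [0, 0.002, 0], "rot": [0, 0, 0]},
  {"fingers": 1, "dp": [0, 0.002, 0], "rot": [0, 0, 0]},
])

```text
time: 19.6
tcp_pos: [0.6221, 0.1231, 0.0207]
tcp_rot: [-1.572, -0.002, -1.227]
wrist_force: [-3.2, -1.6, 6.9]
grip_width: 0.0567
```

Contact again, so release and rise.

Emit:
step_arm([
  {"fingers": -0.3, "dp": [0, 0, 0], "rot": [0, 0, 0]},
  {"fingers": -0.4, "dp": [0, 0, 0], "rot": [0, 0, 0]},
  {"fingers": -0.6, "dp": [0, 0, 0], "rot": [0, 0, 0]},
  {"fingers": -1, "dp": [0, 0, 0], "rot": [0, 0, 0]},
  {"fingers": -1, "dp": [0, 0, 0], "rot": [0, 0, 0]},
])

```text
time: 20.23
tcp_pos: [0.6221, 0.1231, 0.0195]
tcp_rot: [-1.572, -0.001, -1.227]
wrist_force: [0.7, 0.4, -0.4]
grip_width: 0.0855
```

Emit:
step_arm([
  {"fingers": -1, "dp": [0, -0.02, 0], "rot": [0, 0, 0]},
  {"fingers": -1, "dp": [0, -0.08, 0], "rot": [0, 0, 0]},
  {"fingers": -1, "dp": [0, -0.15, 0], "rot": [0, 0, 0]},
  {"fingers": -1, "dp": [0, -0.22, 0], "rot": [0, 0, 0]},
  {"fingers": -1, "dp": [0, -0.26, 0], "rot": [0, 0, 0]},
])

```text
time: 20.85
tcp_pos: [0.6229, 0.1237, 0.1522]
tcp_rot: [-1.569, -0.002, -1.227]
wrist_force: [0.5, -0.7, -0.1]
grip_width: 0.0854
```

```bash
python3 - <<'E'
from h import *
for i in range(1): a=np.ascontiguousarray(vision.camera("side")[:,:,::-1])
cv2.imwrite('pics/s11c.png',cv2.resize(a[110:260,200:320],None,fx=4,fy=4,interpolation=cv2.INTER_CUBIC))
E
python3 go.py 0.629 -0.1075 0.15 -94.3
```

```text
t 20.9 dp [0.4394, 0.0086, -0.1467] rot [-0.0037, 0.2666, 0.0007] | tcp [0.624  0.1241 0.1542] [-89.7  -0.1 -70.3] w 0.0855 F [ 0.3 -0.8  1.3]
```

View pics/s11c.png

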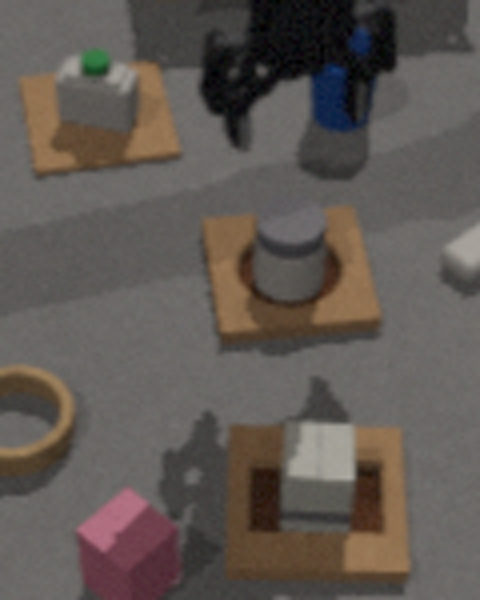

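The jar stands in the round well, with its lid at about (273,167). Next is the carton.

Emit:
step_arm([
  {"fingers": -1, "dp": [0.08, 0, -0.03], "rot": [0, 0.06, 0]},
  {"fingers": -1, "dp": [0.18, 0, -0.06], "rot": [0, 0.13, 0]},
  {"fingers": -1, "dp": [0.28, 0, -0.095], "rot": [0, 0.2, 0]},
  {"fingers": -1, "dp": [0.38, 0, -0.127], "rot": [0, 0.26, 0]},
  {"fingers": -1, "dp": [0.438, 0.005, -0.147], "rot": [0, 0.266, 0]},
])

```text
time: 21.52
tcp_pos: [0.626, -0.1117, 0.1465]
tcp_rot: [-1.572, -0.003, -1.649]
wrist_force: [0.2, 1.0, -0.9]
grip_width: 0.0853
```

```bash
python3 - <<'E'
from h import *
for i in range(3): a=np.ascontiguousarray(vision.camera("side")[:,:,::-1])
E
python3 go.py 0.629 -0.1075 0.085 -94.3
```

```text
t 21.675 dp [-0.0059, 0.1223, 0.0062] rot [0.0015, -0.0019, 0.0014] | tcp [ 0.6259 -0.1101  0.1462] [-90.1  -0.1 -94.5] w 0.0854 F [-0.   0.8  0.6]
```

Emit:
step_arm([
  {"fingers": -1, "dp": [-0.005, 0.04, 0.006], "rot": [0, 0, 0]},
  {"fingers": -1, "dp": [-0.005, 0.08, 0.006], "rot": [0, 0, 0]},
  {"fingers": -1, "dp": [-0.005, 0.11, 0.006], "rot": [0, 0, 0]},
  {"fingers": -1, "dp": [-0.005, 0.12, 0.006], "rot": [0, 0, 0]},
  {"fingers": -1, "dp": [-0.005, 0.12, 0.006], "rot": [0, 0, 0]},
])

```text
time: 22.3
tcp_pos: [0.6298, -0.1053, 0.087]
tcp_rot: [-1.572, -0.001, -1.645]
wrist_force: [-0.0, 0.2, 0.1]
grip_width: 0.0854
```

```bash
python3 - <<'E'
from h import *
for i in range(3): a=np.ascontiguousarray(vision.camera("side")[:,:,::-1])
cv2.imwrite('pics/s12c.png',cv2.resize(a[160:280,210:330],None,fx=5,fy=5,interpolation=cv2.INTER_CUBIC))
E
python3 go.py 0.629 -0.1075 0.019 -94.3
```

```text
t 22.45 dp [0.0039, 0.1384, -0.0028] rot [-0.0007, 0.0006, 0.0011] | tcp [ 0.6305 -0.1055  0.0882] [-89.9  -0.1 -94.2] w 0.0856 F [0.1 0.1 1.1]
```

View pics/s12c.png

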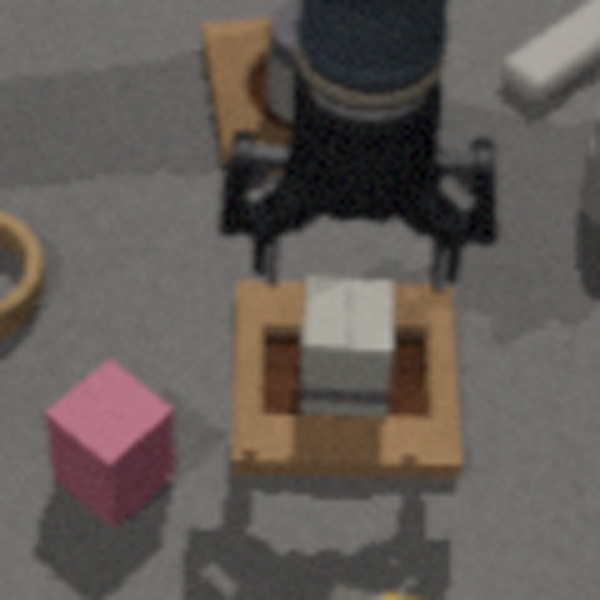

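Emit:
step_arm([
  {"fingers": -1, "dp": [0.003, 0.04, -0.004], "rot": [0, 0, 0]},
  {"fingers": -1, "dp": [0.003, 0.08, -0.004], "rot": [0, 0, 0]},
  {"fingers": -1, "dp": [0.003, 0.11, -0.004], "rot": [0, 0, 0]},
  {"fingers": -1, "dp": [0.003, 0.135, -0.004], "rot": [0, 0, 0]},
  {"fingers": -1, "dp": [0.003, 0.138, -0.004], "rot": [0, 0, 0]},
])

```text
time: 23.08
tcp_pos: [0.627, -0.1068, 0.017]
tcp_rot: [-1.573, -0.001, -1.645]
wrist_force: [0.2, -0.4, -0.6]
grip_width: 0.0855
```

Emit:
step_arm([
  {"fingers": -0.5, "dp": [0, 0, 0], "rot": [0, 0, 0]},
  {"fingers": -0.35, "dp": [0, 0, 0], "rot": [0, 0, 0]},
  {"fingers": -0.25, "dp": [0, 0, 0], "rot": [0, 0, 0]},
  {"fingers": -0.15, "dp": [0, 0, 0], "rot": [0, 0, 0]},
  {"fingers": -0.1, "dp": [0, 0, 0], "rot": [0, 0, 0]},
])

```text
time: 23.7
tcp_pos: [0.6284, -0.107, 0.0192]
tcp_rot: [-1.57, -0.002, -1.645]
wrist_force: [-0.2, -0.5, 4.7]
grip_width: 0.0498
```

Emit:
step_arm([
  {"fingers": 0.1, "dp": [0, 0, 0], "rot": [0, 0, 0]},
  {"fingers": 1, "dp": [0, 0, 0], "rot": [0, 0, 0]},
  {"fingers": 1, "dp": [0, 0, 0], "rot": [0, 0, 0]},
])

```text
time: 24.08
tcp_pos: [0.6284, -0.107, 0.0192]
tcp_rot: [-1.57, -0.002, -1.645]
wrist_force: [0.3, 0.4, 6.1]
grip_width: 0.0499
```

Emit:
step_arm([
  {"fingers": 1, "dp": [0, -0.01, 0], "rot": [0, 0, 0]},
  {"fingers": 1, "dp": [0, -0.03, 0], "rot": [0, 0, 0]},
  {"fingers": 1, "dp": [0, -0.06, 0], "rot": [0, 0, 0]},
  {"fingers": 1, "dp": [0, -0.09, 0], "rot": [0, 0, 0]},
  {"fingers": 1, "dp": [0, -0.12, 0], "rot": [0, 0, 0]},
])

```text
time: 24.7
tcp_pos: [0.628, -0.1069, 0.0799]
tcp_rot: [-1.57, -0.002, -1.645]
wrist_force: [-0.6, 0.2, -1.6]
grip_width: 0.0494
```

```bash
python3 - <<'E'
from h import *
for i in range(1): a=np.ascontiguousarray(vision.camera("side")[:,:,::-1])
cv2.imwrite('pics/s13c.png',cv2.resize(a[160:280,210:330],None,fx=5,fy=5,interpolation=cv2.INTER_CUBIC))
E
python3 go.py 0.43 -0.355 0.15 -109.6
```

```text
t 24.75 dp [0.5246, -0.1365, -0.3604] rot [-0.0027, 0.1706, 0.0008] | tcp [ 0.6294 -0.1069  0.082 ] [-89.8  -0.1 -94.2] w 0.0498 F [-0.2 -0.2 -0.5]
```

View pics/s13c.png

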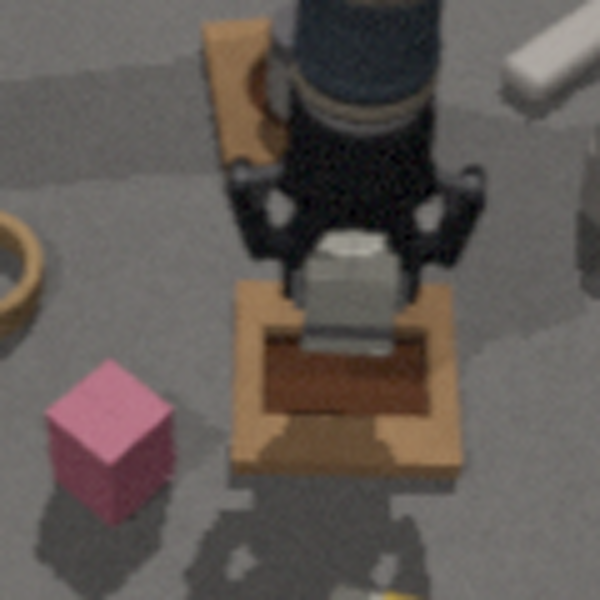

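Carton held upright, its base at about (280,228). It goes to the square well.

Emit:
step_arm([
  {"fingers": 1, "dp": [0, -0.04, 0], "rot": [0, 0, 0]},
  {"fingers": 1, "dp": [0.02, -0.1, -0.015], "rot": [0, 0, 0]},
  {"fingers": 1, "dp": [0.08, -0.13, -0.055], "rot": [0, 0.03, 0]},
  {"fingers": 1, "dp": [0.16, -0.136, -0.11], "rot": [0, 0.06, 0]},
  {"fingers": 1, "dp": [0.24, -0.136, -0.165], "rot": [0, 0.1, 0]},
])

```text
time: 25.38
tcp_pos: [0.5361, -0.2213, 0.148]
tcp_rot: [-1.569, -0.002, -1.803]
wrist_force: [0.5, -1.5, -1.3]
grip_width: 0.0494
```

```bash
python3 go.py 0.43 -0.355 0.13 -109.6
```

```text
t 25.375 dp [0.309, 0.0365, -0.145] rot [-0.001, 0.0698, 0.0012] | tcp [ 0.5361 -0.2213  0.148 ] [-8.990e+01 -1.000e-01 -1.033e+02] w 0.0494 F [ 0.5 -1.5 -1.3]
```

Emit:
step_arm([
  {"fingers": 1, "dp": [0.08, 0, -0.04], "rot": [0, 0.02, 0]},
  {"fingers": 1, "dp": [0.16, 0.01, -0.08], "rot": [0, 0.04, 0]},
  {"fingers": 1, "dp": [0.24, 0.02, -0.115], "rot": [0, 0.06, 0]},
  {"fingers": 1, "dp": [0.295, 0.03, -0.14], "rot": [0, 0.07, 0]},
  {"fingers": 1, "dp": [0.309, 0.036, -0.145], "rot": [0, 0.07, 0]},
])

```text
time: 26.0
tcp_pos: [0.429, -0.3561, 0.1293]
tcp_rot: [-1.571, -0.003, -1.916]
wrist_force: [-0.7, -0.4, -1.5]
grip_width: 0.0499
```

Emit:
step_arm([
  {"fingers": 1, "dp": [0, 0.03, 0], "rot": [0, 0, 0]},
  {"fingers": 1, "dp": [0, 0.06, 0], "rot": [0, 0, 0]},
  {"fingers": 1, "dp": [0, 0.1, 0], "rot": [0, 0, 0]},
  {"fingers": 1, "dp": [0, 0.12, 0], "rot": [0, 0, 0]},
  {"fingers": 1, "dp": [0, 0.12, 0], "rot": [0, 0, 0]},
])

```text
time: 26.62
tcp_pos: [0.4307, -0.3531, 0.0678]
tcp_rot: [-1.573, -0.001, -1.91]
wrist_force: [0.2, -1.0, -1.7]
grip_width: 0.0496
```

```bash
python3 - <<'E'
from h import *
for i in range(2): a=np.ascontiguousarray(vision.camera("side")[:,:,::-1])
cv2.imwrite('pics/s14c.png',cv2.resize(a[240:360,150:270],None,fx=5,fy=5,interpolation=cv2.INTER_CUBIC))
E
python3 go.py 0.43 -0.355 0.021 -109.6
```

```text
t 26.725 dp [0.0026, 0.0963, -0.0018] rot [-0.0004, 0.0011, 0.001] | tcp [ 0.4313 -0.354   0.0691] [-9.000e+01 -1.000e-01 -1.095e+02] w 0.0496 F [ 0.4  1.1 -1.6]
```

View pics/s14c.png

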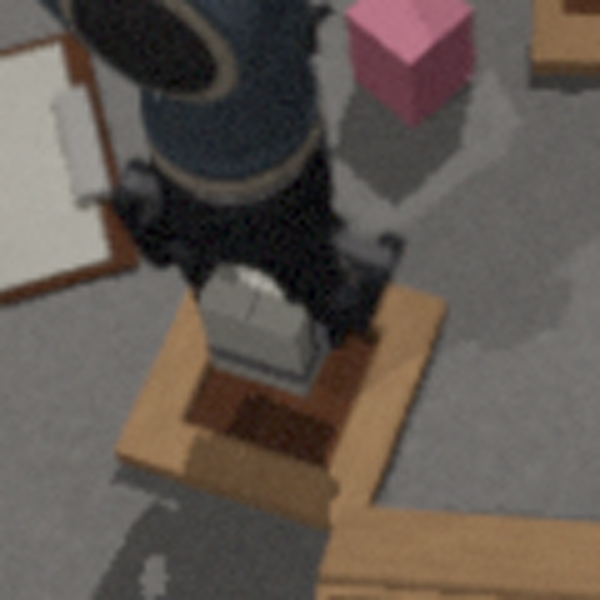

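Emit:
step_arm([
  {"fingers": 1, "dp": [0.002, 0.03, -0.002], "rot": [0, 0, 0]},
  {"fingers": 1, "dp": [0.002, 0.055, -0.002], "rot": [0, 0, 0]},
  {"fingers": 1, "dp": [0.002, 0.075, -0.002], "rot": [0, 0, 0]},
  {"fingers": 1, "dp": [0.002, 0.088, -0.002], "rot": [0, 0, 0]},
  {"fingers": 1, "dp": [0.002, 0.091, -0.002], "rot": [0, 0, 0]},
])

```text
time: 27.35
tcp_pos: [0.4292, -0.3547, 0.0228]
tcp_rot: [-1.572, -0.001, -1.912]
wrist_force: [-0.4, 0.1, -0.8]
grip_width: 0.0495
```

Emit:
step_arm([
  {"fingers": 1, "dp": [0, 0.003, 0], "rot": [0, 0, 0]},
  {"fingers": 1, "dp": [0, 0.005, 0], "rot": [0, 0, 0]},
  {"fingers": 1, "dp": [0, 0.005, 0], "rot": [0, 0, 0]},
  {"fingers": 1, "dp": [0, 0.005, 0], "rot": [0, 0, 0]},
])

```text
time: 27.85
tcp_pos: [0.4295, -0.355, 0.0211]
tcp_rot: [-1.57, -0.002, -1.912]
wrist_force: [-1.1, 0.1, -1.7]
grip_width: 0.0493
```

Emit:
step_arm([
  {"fingers": 1, "dp": [0, 0.001, 0], "rot": [0, 0, 0]},
  {"fingers": 1, "dp": [0, 0.003, 0], "rot": [0, 0, 0]},
  {"fingers": 1, "dp": [0, 0.003, 0], "rot": [0, 0, 0]},
])

```text
time: 28.22
tcp_pos: [0.4293, -0.3549, 0.0193]
tcp_rot: [-1.571, -0.002, -1.912]
wrist_force: [0.1, 1.3, -1.6]
grip_width: 0.0498
```

Emit:
step_arm([
  {"fingers": 1, "dp": [0, 0.001, 0], "rot": [0, 0, 0]},
  {"fingers": 1, "dp": [0, 0.002, 0], "rot": [0, 0, 0]},
  {"fingers": 1, "dp": [0, 0.002, 0], "rot": [0, 0, 0]},
])

```text
time: 28.6
tcp_pos: [0.4294, -0.3549, 0.0192]
tcp_rot: [-1.571, -0.002, -1.912]
wrist_force: [-1.4, 1.8, 5.9]
grip_width: 0.0497
```

Emit:
step_arm([
  {"fingers": -0.15, "dp": [0, 0, 0], "rot": [0, 0, 0]},
  {"fingers": -0.25, "dp": [0, 0, 0], "rot": [0, 0, 0]},
  {"fingers": -0.5, "dp": [0, 0, 0], "rot": [0, 0, 0]},
  {"fingers": -1, "dp": [0, 0, 0], "rot": [0, 0, 0]},
  {"fingers": -1, "dp": [0, 0, 0], "rot": [0, 0, 0]},
])

```text
time: 29.22
tcp_pos: [0.4294, -0.3549, 0.0183]
tcp_rot: [-1.571, -0.002, -1.912]
wrist_force: [-0.5, -0.5, 0.4]
grip_width: 0.0856
```

Emit:
step_arm([
  {"fingers": -1, "dp": [0, -0.02, 0], "rot": [0, 0, 0]},
  {"fingers": -1, "dp": [0, -0.08, 0], "rot": [0, 0, 0]},
  {"fingers": -1, "dp": [0, -0.15, 0], "rot": [0, 0, 0]},
  {"fingers": -1, "dp": [0, -0.24, 0], "rot": [0, 0, 0]},
  {"fingers": -1, "dp": [0, -0.32, 0], "rot": [0, 0, 0]},
])

```text
time: 29.85
tcp_pos: [0.4296, -0.3547, 0.1808]
tcp_rot: [-1.569, -0.002, -1.912]
wrist_force: [0.3, -0.8, -1.3]
grip_width: 0.0856
```

```bash
python3 - <<'E'
from h import *
for i in range(1): a=np.ascontiguousarray(vision.camera("side")[:,:,::-1])
cv2.imwrite('pics/s15c.png',cv2.resize(a[240:360,150:270],None,fx=5,fy=5,interpolation=cv2.INTER_CUBIC))
cv2.imwrite('pics/s15d.png',cv2.resize(a[100:170,190:260],None,fx=8,fy=8,interpolation=cv2.INTER_CUBIC))
E
python3 go.py 0.47 0.1 0.19 -50;
```

```text
t 29.9 dp [-0.8853, -0.0147, -0.2341] rot [-0.0043, -0.6615, 0.0065] | tcp [ 0.4323 -0.3564  0.1862] [ -89.4   -0.3 -109.5] w 0.0858 F [ 1.  -0.1  3.2]
```

View pics/s15c.png

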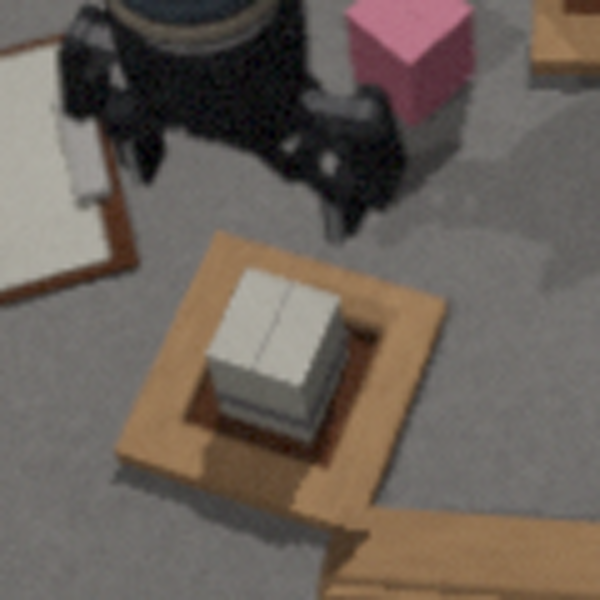

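View pics/s15d.png

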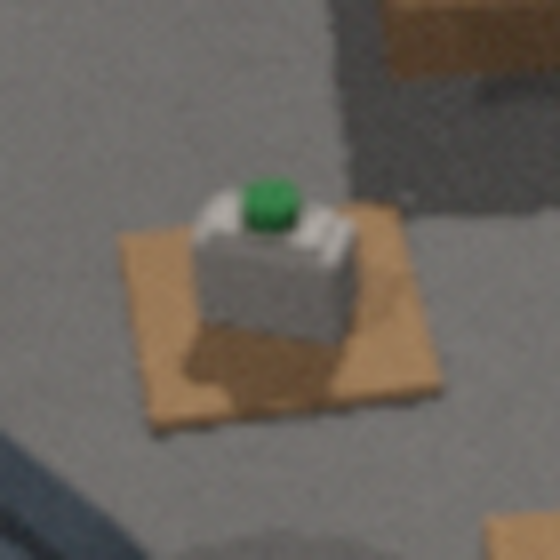

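The carton sits in the square well, its top at about (205,305). The flask still stands on the pad, so I'm heading back for it.

Emit:
step_arm([
  {"fingers": -1, "dp": [-0.08, 0, -0.02], "rot": [0, -0.06, 0]},
  {"fingers": -1, "dp": [-0.18, 0, -0.047], "rot": [0, -0.15, 0]},
  {"fingers": -1, "dp": [-0.28, 0, -0.073], "rot": [0, -0.24, 0]},
  {"fingers": -1, "dp": [-0.39, 0, -0.1], "rot": [0, -0.33, 0]},
  {"fingers": -1, "dp": [-0.5, 0, -0.13], "rot": [0, -0.42, 0]},
])

```text
time: 30.52
tcp_pos: [0.452, -0.0956, 0.1787]
tcp_rot: [-1.571, -0.002, -1.248]
wrist_force: [0.4, -0.4, -0.1]
grip_width: 0.0855
```

```bash
python3 -c "
from h import *
print(back('side',[(223.9,123.9)],.074))"
python3 go.py 0.4618 0.3277 0.18 -18.3
```

```text
[[0.46272559 0.32942476 0.074     ]]
t 30.525 dp [-0.7966, -0.0045, 0.2874] rot [0.0006, -0.591, 0.0015] | tcp [ 0.452  -0.0956  0.1787] [-90.   -0.1 -71.5] w 0.0855 F [ 0.4 -0.4 -0.1]
```

Emit:
step_arm([
  {"fingers": -1, "dp": [-0.09, 0, 0.033], "rot": [0, -0.07, 0]},
  {"fingers": -1, "dp": [-0.18, 0, 0.065], "rot": [0, -0.14, 0]},
  {"fingers": -1, "dp": [-0.28, 0, 0.1], "rot": [0, -0.21, 0]},
  {"fingers": -1, "dp": [-0.37, 0, 0.133], "rot": [0, -0.28, 0]},
  {"fingers": -1, "dp": [-0.46, 0, 0.166], "rot": [0, -0.35, 0]},
])

```text
time: 31.15
tcp_pos: [0.4586, 0.1485, 0.1782]
tcp_rot: [-1.572, -0.002, -0.699]
wrist_force: [0.7, 0.0, 0.2]
grip_width: 0.0852
```

```bash
python3 go.py 0.4618 0.3277 0.16 -18.3
```

```text
t 31.15 dp [-0.2257, 0.0357, 0.2785] rot [0.0008, -0.2416, 0.0011] | tcp [0.4586 0.1485 0.1782] [-90.1  -0.1 -40. ] w 0.0852 F [0.7 0.  0.2]
```

Emit:
step_arm([
  {"fingers": -1, "dp": [-0.07, 0, 0.085], "rot": [0, -0.07, 0]},
  {"fingers": -1, "dp": [-0.14, 0.01, 0.17], "rot": [0, -0.14, 0]},
  {"fingers": -1, "dp": [-0.19, 0.02, 0.24], "rot": [0, -0.21, 0]},
  {"fingers": -1, "dp": [-0.22, 0.03, 0.272], "rot": [0, -0.242, 0]},
  {"fingers": -1, "dp": [-0.226, 0.036, 0.279], "rot": [0, -0.242, 0]},
])

```text
time: 31.78
tcp_pos: [0.4618, 0.3281, 0.1594]
tcp_rot: [-1.572, 0.0, -0.32]
wrist_force: [-0.1, -0.5, -0.8]
grip_width: 0.0858
```

Emit:
step_arm([
  {"fingers": -1, "dp": [0, 0.04, 0], "rot": [0, 0, 0]},
  {"fingers": -1, "dp": [0, 0.08, 0], "rot": [0, 0, 0]},
  {"fingers": -1, "dp": [0, 0.11, 0], "rot": [0, 0, 0]},
  {"fingers": -1, "dp": [0, 0.12, 0], "rot": [0, 0, 0]},
  {"fingers": -1, "dp": [0, 0.12, 0], "rot": [0, 0, 0]},
])

```text
time: 32.4
tcp_pos: [0.4624, 0.3263, 0.099]
tcp_rot: [-1.573, 0.0, -0.322]
wrist_force: [-0.3, -0.9, 0.5]
grip_width: 0.0852
```

```bash
python3 -c "
from h import *
for i in range(3): a=np.ascontiguousarray(vision.camera('side')[:,:,::-1])
cv2.imwrite('pics/s16d.png',cv2.resize(a[80:170,180:270],None,fx=6,fy=6,interpolation=cv2.INTER_CUBIC))"
python3 go.py 0.462 0.3277 0.022 -18.3
```

```text
t 32.55 dp [-0.0021, 0.156, 0.0012] rot [0.0004, -0.0018, 0.0005] | tcp [0.4627 0.3268 0.1   ] [-90.   -0.  -18.5] w 0.0854 F [0.5 0.4 0. ]
```

View pics/s16d.png

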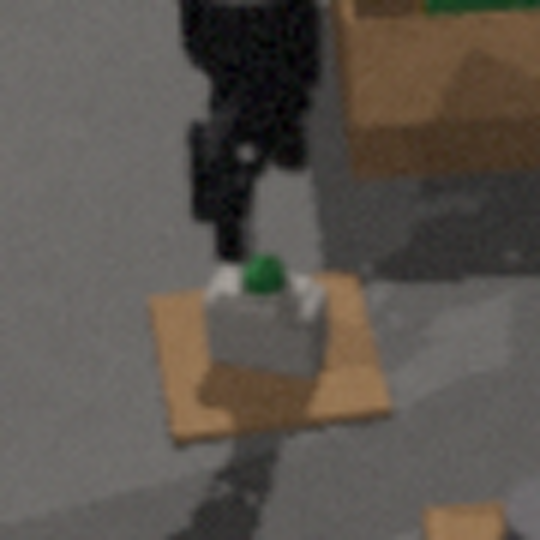

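Emit:
step_arm([
  {"fingers": -1, "dp": [-0.001, 0.05, 0.001], "rot": [0, 0, 0]},
  {"fingers": -1, "dp": [-0.001, 0.1, 0.001], "rot": [0, 0, 0]},
  {"fingers": -1, "dp": [-0.001, 0.135, 0.001], "rot": [0, 0, 0]},
  {"fingers": -1, "dp": [-0.001, 0.156, 0.001], "rot": [0, 0, 0]},
  {"fingers": -1, "dp": [-0.001, 0.156, 0.001], "rot": [0, 0, 0]},
])

```text
time: 33.17
tcp_pos: [0.4619, 0.3269, 0.021]
tcp_rot: [-1.573, 0.0, -0.322]
wrist_force: [-0.7, 0.6, 0.3]
grip_width: 0.0851
```

Emit:
step_arm([
  {"fingers": -0.4, "dp": [0, 0, 0], "rot": [0, 0, 0]},
  {"fingers": -0.2, "dp": [0, 0, 0], "rot": [0, 0, 0]},
  {"fingers": 0, "dp": [0, 0, 0], "rot": [0, 0, 0]},
  {"fingers": 0.1, "dp": [0, 0, 0], "rot": [0, 0, 0]},
  {"fingers": 0.15, "dp": [0, 0, 0], "rot": [0, 0, 0]},
])

```text
time: 33.8
tcp_pos: [0.4623, 0.3273, 0.0216]
tcp_rot: [-1.572, -0.0, -0.322]
wrist_force: [-0.1, 0.9, 1.1]
grip_width: 0.0367
```

Emit:
step_arm([
  {"fingers": 0.3, "dp": [0, 0, 0], "rot": [0, 0, 0]},
  {"fingers": 1, "dp": [0, 0, 0], "rot": [0, 0, 0]},
  {"fingers": 1, "dp": [0, 0, 0], "rot": [0, 0, 0]},
  {"fingers": 1, "dp": [0, 0, 0], "rot": [0, 0, 0]},
])

```text
time: 34.3
tcp_pos: [0.4623, 0.3274, 0.0218]
tcp_rot: [-1.572, -0.001, -0.322]
wrist_force: [-0.3, 0.2, 5.3]
grip_width: 0.0354
```

Emit:
step_arm([
  {"fingers": 1, "dp": [0, -0.01, 0], "rot": [0, 0, 0]},
  {"fingers": 1, "dp": [0, -0.03, 0], "rot": [0, 0, 0]},
  {"fingers": 1, "dp": [0, -0.06, 0], "rot": [0, 0, 0]},
  {"fingers": 1, "dp": [0, -0.09, 0], "rot": [0, 0, 0]},
  {"fingers": 1, "dp": [0, -0.12, 0], "rot": [0, 0, 0]},
])

```text
time: 34.92
tcp_pos: [0.4622, 0.3272, 0.0827]
tcp_rot: [-1.572, -0.001, -0.322]
wrist_force: [-0.1, 0.2, -1.4]
grip_width: 0.0353
```

```bash
python3 -c "
from h import *
for i in range(1): a=np.ascontiguousarray(vision.camera('side')[:,:,::-1])
cv2.imwrite('pics/s17d.png',cv2.resize(a[80:170,180:270],None,fx=6,fy=6,interpolation=cv2.INTER_CUBIC))"
python3 go.py 0.629 -0.1075 0.16 -2.7;python3 go.py 0.53 0.11 0.16 -10
```

```text
t 34.975 dp [0.5911, -0.1505, -0.7212] rot [-0.0008, -0.1751, 0.0018] | tcp [0.4631 0.3282 0.0846] [-89.9  -0.1 -18.5] w 0.0357 F [ 0.2  0.3 -0. ]
t 34.975 dp [0.2655, -0.1508, -0.3713] rot [-0.0009, -0.094, 0.0017] | tcp [0.4631 0.3282 0.0846] [-89.9  -0.1 -18.5] w 0.0357 F [ 0.2  0.3 -0. ]
```

View pics/s17d.png

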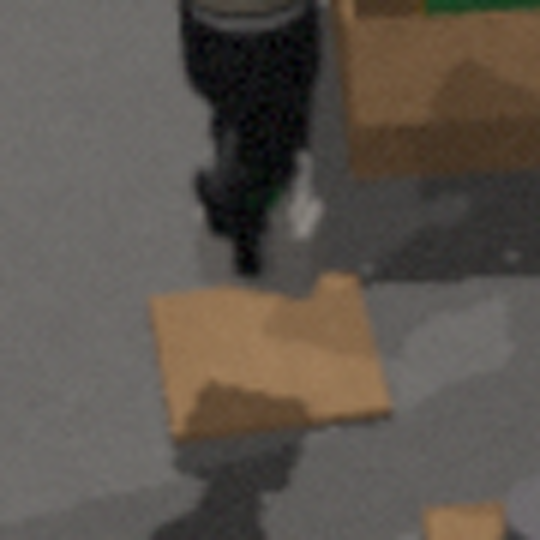

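The flask is held and clear of the pad. I'll lift it and carry it to the oblong well.

Emit:
step_arm([
  {"fingers": 1, "dp": [0, -0.04, 0], "rot": [0, 0, 0]},
  {"fingers": 1, "dp": [0.015, -0.1, -0.02], "rot": [0, 0, 0]},
  {"fingers": 1, "dp": [0.055, -0.14, -0.075], "rot": [0, -0.02, 0]},
  {"fingers": 1, "dp": [0.11, -0.15, -0.15], "rot": [0, -0.04, 0]},
  {"fingers": 1, "dp": [0.17, -0.15, -0.235], "rot": [0, -0.06, 0]},
])

```text
time: 35.6
tcp_pos: [0.5061, 0.1884, 0.1582]
tcp_rot: [-1.571, -0.002, -0.225]
wrist_force: [0.7, 0.1, -1.0]
grip_width: 0.0354
```

```bash
python3 go.py 0.629 -0.1075 0.15 -2.7
```

```text
t 35.6 dp [0.3717, 0.0173, -0.5219] rot [0.0004, -0.1134, 0.0011] | tcp [0.5061 0.1884 0.1582] [-90.   -0.1 -12.9] w 0.0354 F [ 0.7  0.1 -1. ]
```

Emit:
step_arm([
  {"fingers": 1, "dp": [0.05, 0, -0.075], "rot": [0, -0.02, 0]},
  {"fingers": 1, "dp": [0.11, 0, -0.155], "rot": [0, -0.04, 0]},
  {"fingers": 1, "dp": [0.17, 0, -0.24], "rot": [0, -0.06, 0]},
  {"fingers": 1, "dp": [0.23, 0, -0.32], "rot": [0, -0.08, 0]},
  {"fingers": 1, "dp": [0.285, 0, -0.4], "rot": [0, -0.1, 0]},
])

```text
time: 36.22
tcp_pos: [0.5997, -0.0399, 0.1577]
tcp_rot: [-1.572, -0.0, -0.07]
wrist_force: [0.4, 0.6, -1.3]
grip_width: 0.0353
```

```bash
python3 go.py 0.629 -0.1075 0.13 -2.7
```

```text
t 36.225 dp [0.068, 0.0557, -0.1306] rot [0.001, -0.0147, 0.0001] | tcp [ 0.5997 -0.0399  0.1577] [-90.1  -0.   -4. ] w 0.0353 F [ 0.4  0.6 -1.3]
```

Emit:
step_arm([
  {"fingers": 1, "dp": [0.03, 0.01, -0.06], "rot": [0, -0.008, 0]},
  {"fingers": 1, "dp": [0.055, 0.03, -0.105], "rot": [0, -0.015, 0]},
  {"fingers": 1, "dp": [0.068, 0.045, -0.13], "rot": [0, -0.015, 0]},
  {"fingers": 1, "dp": [0.068, 0.055, -0.13], "rot": [0, -0.015, 0]},
])

```text
time: 36.72
tcp_pos: [0.6283, -0.1062, 0.1291]
tcp_rot: [-1.572, 0.001, -0.049]
wrist_force: [-0.8, 0.3, -2.0]
grip_width: 0.0356
```

Emit:
step_arm([
  {"fingers": 1, "dp": [0, 0.03, 0], "rot": [0, 0, 0]},
  {"fingers": 1, "dp": [0, 0.06, 0], "rot": [0, 0, 0]},
  {"fingers": 1, "dp": [0, 0.1, 0], "rot": [0, 0, 0]},
  {"fingers": 1, "dp": [0, 0.13, 0], "rot": [0, 0, 0]},
  {"fingers": 1, "dp": [0, 0.13, 0], "rot": [0, 0, 0]},
])

```text
time: 37.35
tcp_pos: [0.6273, -0.1055, 0.0626]
tcp_rot: [-1.572, 0.004, -0.047]
wrist_force: [-0.1, -0.2, -1.5]
grip_width: 0.036
```

```bash
python3 -c "
from h import *
for i in range(3): a=np.ascontiguousarray(vision.camera('side')[:,:,::-1])
cv2.imwrite('pics/s18d.png',cv2.resize(a[160:280,210:330],None,fx=5,fy=5,interpolation=cv2.INTER_CUBIC))"
python3 go.py 0.629 -0.1075 0.022 -2.7
```

```text
t 37.5 dp [0.0003, 0.0859, -0.004] rot [0.0009, -0.0001, 0.0004] | tcp [ 0.6289 -0.1054  0.0649] [-90.1  -0.   -2.7] w 0.0356 F [ 0.3 -0.4 -1.2]
```

View pics/s18d.png

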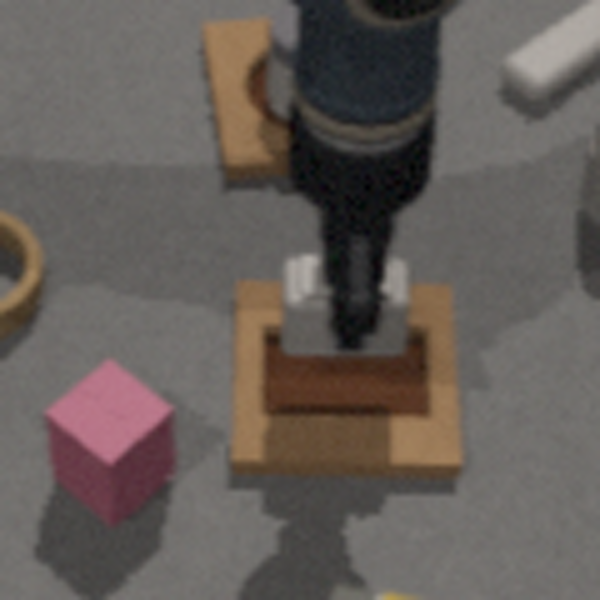

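Emit:
step_arm([
  {"fingers": 1, "dp": [0, 0.03, -0.002], "rot": [0, 0, 0]},
  {"fingers": 1, "dp": [0, 0.05, -0.003], "rot": [0, 0, 0]},
  {"fingers": 1, "dp": [0, 0.067, -0.003], "rot": [0, 0, 0]},
  {"fingers": 1, "dp": [0, 0.079, -0.003], "rot": [0, 0, 0]},
  {"fingers": 1, "dp": [0, 0.082, -0.003], "rot": [0, 0, 0]},
])

```text
time: 38.12
tcp_pos: [0.6281, -0.1071, 0.0229]
tcp_rot: [-1.572, 0.001, -0.047]
wrist_force: [0.2, 0.2, -1.4]
grip_width: 0.0356
```

Emit:
step_arm([
  {"fingers": 1, "dp": [0, 0.003, 0], "rot": [0, 0, 0]},
  {"fingers": 1, "dp": [0, 0.005, 0], "rot": [0, 0, 0]},
  {"fingers": 1, "dp": [0, 0.005, 0], "rot": [0, 0, 0]},
  {"fingers": 1, "dp": [0, 0.005, 0], "rot": [0, 0, 0]},
])

```text
time: 38.62
tcp_pos: [0.6284, -0.1072, 0.0211]
tcp_rot: [-1.572, 0.0, -0.047]
wrist_force: [-0.2, 0.0, -1.3]
grip_width: 0.0358
```

Emit:
step_arm([
  {"fingers": 1, "dp": [0, 0.001, 0], "rot": [0, 0, 0]},
  {"fingers": 1, "dp": [0, 0.002, 0], "rot": [0, 0, 0]},
  {"fingers": 1, "dp": [0, 0.002, 0], "rot": [0, 0, 0]},
])

```text
time: 39.0
tcp_pos: [0.6283, -0.1072, 0.0199]
tcp_rot: [-1.572, 0.0, -0.047]
wrist_force: [-0.7, -0.6, -1.5]
grip_width: 0.0359
```

Emit:
step_arm([
  {"fingers": 1, "dp": [0, 0.001, 0], "rot": [0, 0, 0]},
  {"fingers": 1, "dp": [0, 0.002, 0], "rot": [0, 0, 0]},
  {"fingers": 1, "dp": [0, 0.002, 0], "rot": [0, 0, 0]},
])

```text
time: 39.38
tcp_pos: [0.6283, -0.1072, 0.0198]
tcp_rot: [-1.573, 0.0, -0.047]
wrist_force: [-3.5, 0.1, 4.8]
grip_width: 0.0355
```

Emit:
step_arm([
  {"fingers": 0.1, "dp": [0, 0, 0], "rot": [0, 0, 0]},
  {"fingers": 0, "dp": [0, 0, 0], "rot": [0, 0, 0]},
  {"fingers": -0.2, "dp": [0, 0, 0], "rot": [0, 0, 0]},
  {"fingers": -0.6, "dp": [0, 0, 0], "rot": [0, 0, 0]},
  {"fingers": -1, "dp": [0, 0, 0], "rot": [0, 0, 0]},
])

```text
time: 40.0
tcp_pos: [0.6284, -0.1072, 0.0189]
tcp_rot: [-1.572, 0.0, -0.047]
wrist_force: [0.3, -0.3, -0.0]
grip_width: 0.0836
```

Emit:
step_arm([
  {"fingers": -1, "dp": [0, -0.02, 0], "rot": [0, 0, 0]},
  {"fingers": -1, "dp": [0, -0.08, 0], "rot": [0, 0, 0]},
  {"fingers": -1, "dp": [0, -0.15, 0], "rot": [0, 0, 0]},
  {"fingers": -1, "dp": [0, -0.24, 0], "rot": [0, 0, 0]},
  {"fingers": -1, "dp": [0, -0.32, 0], "rot": [0, 0, 0]},
])

```text
time: 40.62
tcp_pos: [0.6285, -0.1067, 0.1814]
tcp_rot: [-1.572, -0.001, -0.047]
wrist_force: [1.3, 0.2, -0.0]
grip_width: 0.0855
```

```bash
python3 go.py 0.41 0.2 0.25 -40
```

```text
t 40.625 dp [-0.4653, -0.1386, 0.5919] rot [0.0008, 0.4146, 0.0009] | tcp [ 0.6285 -0.1067  0.1814] [-90.1  -0.1  -2.7] w 0.0855 F [ 1.3  0.2 -0. ]
```

I'll back the arm off so both cameras can see the result.

Emit:
step_arm([
  {"fingers": -1, "dp": [-0.07, -0.03, 0.09], "rot": [0, 0.08, 0]},
  {"fingers": -1, "dp": [-0.14, -0.06, 0.18], "rot": [0, 0.17, 0]},
  {"fingers": -1, "dp": [-0.21, -0.09, 0.27], "rot": [0, 0.26, 0]},
  {"fingers": -1, "dp": [-0.28, -0.12, 0.36], "rot": [0, 0.34, 0]},
  {"fingers": -1, "dp": [-0.35, -0.138, 0.45], "rot": [0, 0.41, 0]},
])

```text
time: 41.25
tcp_pos: [0.4632, 0.1282, 0.2492]
tcp_rot: [-1.571, -0.003, -0.694]
wrist_force: [-0.0, 0.2, -0.3]
grip_width: 0.0854
```

```bash
python3 go.py 0.41 0.25 0.25 -40; python3 go.py 0.33 0.38 0.25 -40
```

```text
t 41.25 dp [-0.2376, -0.0022, 0.1191] rot [-0.0, 0.0023, 0.0017] | tcp [0.4632 0.1282 0.2492] [-90.   -0.2 -39.8] w 0.0854 F [-0.   0.2 -0.3]
t 41.25 dp [-0.5269, -0.003, 0.2165] rot [-0.0, 0.0023, 0.0017] | tcp [0.4632 0.1282 0.2492] [-90.   -0.2 -39.8] w 0.0854 F [-0.   0.2 -0.3]
```

Emit:
step_arm([
  {"fingers": -1, "dp": [-0.1, 0, 0.04], "rot": [0, 0, 0]},
  {"fingers": -1, "dp": [-0.2, 0, 0.08], "rot": [0, 0, 0]},
  {"fingers": -1, "dp": [-0.3, 0, 0.12], "rot": [0, 0, 0]},
  {"fingers": -1, "dp": [-0.41, 0, 0.17], "rot": [0, 0, 0]},
  {"fingers": -1, "dp": [-0.52, 0, 0.21], "rot": [0, 0, 0]},
])

```text
time: 41.88
tcp_pos: [0.3299, 0.3746, 0.2482]
tcp_rot: [-1.571, -0.001, -0.692]
wrist_force: [1.2, 0.2, -0.0]
grip_width: 0.0851
```

Emit:
step_arm([
  {"fingers": -1, "dp": [0, 0, 0], "rot": [0, 0, 0]},
  {"fingers": -1, "dp": [0, 0, 0], "rot": [0, 0, 0]},
  {"fingers": -1, "dp": [0, 0, 0], "rot": [0, 0, 0]},
])

```text
time: 42.25
tcp_pos: [0.332, 0.3715, 0.2473]
tcp_rot: [-1.573, -0.002, -0.694]
wrist_force: [-0.9, -0.4, 0.1]
grip_width: 0.0855
```

```bash
python3 -c "
from h import *
for n in('side','top'): cv2.imwrite(f'pics/{n}_end.png',vision.camera(n)[:,:,::-1])
a=cv2.imread('pics/side_end.png')
cv2.imwrite('pics/end_c.png',cv2.resize(a[110:350,170:320],None,fx=2.5,fy=2.5,interpolation=cv2.INTER_CUBIC))
# bystander shift: compare with initial by template match
for n,objs in(('side',{'tape':(204,216,18),'tumbler':(286,130,14),'soap':(290,292,20),'pink1':(232,249,16),'pink2':(338,298,16)}),('top',{'tumbler':(120,146,20),'soap':(371,169,20),'pink1':(323,227,18),'tape':(264,264,22)})):
    A=cv2.imread(f'pics/{n}0.png');B=cv2.imread(f'pics/{n}_end.png')
    for k,(x,y,r) in objs.items():
        m=cv2.matchTemplate(B[y-r-8:y+r+9,x-r-8:x+r+9],A[y-r:y+r+1,x-r:x+r+1],cv2.TM_CCOEFF_NORMED)
        _,v,_,l=cv2.minMaxLoc(m);print(n,k,round(v,3),np.array(l)-8)
"
```

```text
side tape 0.961 [0 0]
side tumbler 0.99 [0 0]
side soap 0.997 [0 0]
side pink1 0.98 [0 0]
side pink2 0.996 [0 0]
top tumbler 1.0 [0 0]
top soap 1.0 [0 0]
top pink1 0.985 [0 0]
top tape 0.95 [0 0]
```

View pics/end_c.png

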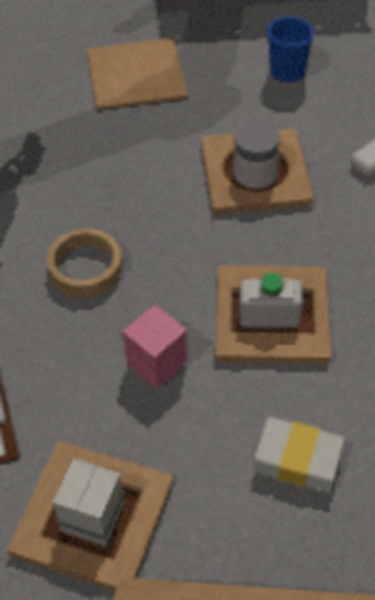

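View pics/top_end.png

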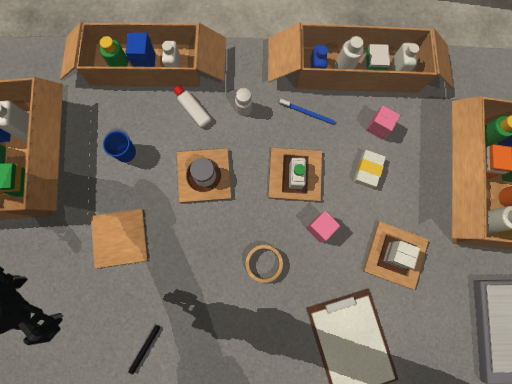

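All three objects are upright in their own wells: the jar at top-view (204,173), the flask at (298,173) and the carton at (402,254). The pad is empty and the bystanders haven't moved, so I'm handing in.

```bash
python3 -c "
from workcell import job_done
print(job_done())"
```

```text
the job is handed in; nothing more can be done
None
```

The jar is now in the round well, the carton in the square well and the flask in the oblong well, and I've handed the job in. I parked the flask on the spare pad first, then moved the jar, the carton and finally the flask. Each was lowered until the wrist sensor showed light contact (about 5–7 N) and only then released.

- **Final position:** pictures from both cameras at the end show all three upright and inside their wells, with the pad empty and the gripper clear of everything.
- **Bystanders:** comparing the first and last pictures shows no shift, to the nearest pixel, for the tape roll, tumbler, soap pack and both pink look-alikes. The farther pink one was compared in the side view only.
- **Limits:** the arm took about 42 s of the 120 s allowed, and every wrist-force reading I saw was below about 8 N.
- **Disagreement:** the two cameras put positions about 4 mm apart in x. The robot's own position reading matched the side camera at the gripper, and the roughly 15 mm clearances in the wells easily covered the gap.

No check failed.

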